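# Hang the L-shaped plywood board level on the display peg

## Task

Take the L-shaped plywood board out of the leaning rack and hang it on the wooden peg of the display stand by the one of its four holes that lets it hang level, its long edge on top and horizontal and the leg pointing down. Set it on the peg gently and let go, so that it hangs still and freely from the peg alone, and leave the rectangular board and everything else on the table where they are.

Things in the scene. Friction and masses are not known exactly. Their poses are not given: they have to be found in the camera images.
- board_l: Loose L-shaped board of uniform plywood, 10 mm thick, 0.13 kg. x = thickness, y along the long top edge, z up the board; origin mid-thickness. Bar y -80..80, z 124..180 mm; leg y -80..-4, z 0..124. Four 20 mm holes at z 150, y -51.5, -21.5, 8.5, 38.5. At first its leg stands on the rack's seat and it leans 25 deg from vertical, top towards the robot, its upper 100 mm free on both faces.
- hole0 (a point): Centre of one of the L-shaped board's four through holes, 20 mm in diameter, halfway through the thickness; at (0, -51.5, 150) mm in the board's frame.
- hole1 (a point): Centre of one of the L-shaped board's four through holes, 20 mm in diameter, halfway through the thickness; at (0, -21.5, 150) mm in the board's frame.
- hole2 (a point): Centre of one of the L-shaped board's four through holes, 20 mm in diameter, halfway through the thickness; at (0, 8.5, 150) mm in the board's frame.
- hole3 (a point): Centre of one of the L-shaped board's four through holes, 20 mm in diameter, halfway through the thickness; at (0, 38.5, 150) mm in the board's frame.
- board_r: Loose rectangular plywood board, 160 mm wide, 120 mm high, 10 mm thick, with a like row of four holes; leans in the rack left or right of the L-shaped one and must stay there. Axes as for the L-shaped board, origin at the middle of its lower edge.
- rack: Fixed wooden rack, 150 mm deep (x), 370 mm wide (y), front (-x) to the robot; origin at the centre of its underside. The two boards stand side by side (95 mm either side of its middle) on a seat tilted 25 deg, leaning on a 12 mm back panel, 80 mm high along the boards, on their robot side; an 8 mm high lip runs along the seat 8 mm beyond their far face.
- stand: Fixed display stand: base 150 x 140 x 20 mm, round post 28 mm thick and 216 mm tall at x = 45 mm; origin at the centre of its underside. A round peg, 10 mm in diameter, sticks out 90 mm from the post along the stand's -x, roughly towards the robot, rising 8 degrees to its rounded tip. Yaw varies by 17 degrees either way.
- peg_tip (a point): On the peg's axis, at the centre of its rounded end (the wood ends 5 mm farther), 216.5 mm above the table.
- peg_root (a point): On the peg's axis where it leaves the post, 204 mm above the table.
- log: Upright loose log, 54 mm in diameter, 75 mm tall, standing between rack and stand; origin under its centre. To be left alone.
- slice: Loose wood slice, 90 mm in diameter, 16 mm thick; origin under its centre. To be left alone.
- slice_small: Loose wood slice, 64 mm in diameter, 14 mm thick; origin under its centre. To be left alone.
- branch: Loose piece of branch lying on the table, 170 mm long along its x, 40 mm thick; origin under its centre. To be left alone.
- glue_gun: Loose glue gun lying on its side, about 150 x 115 x 28 mm, its nozzle along x; origin under its barrel's centre. To be left alone.
- screwdriver: Loose screwdriver lying along its x, about 200 mm long. To be left alone.
- mug: White mug, 76 mm in diameter, 90 mm tall; origin under its centre. To be left alone.
Things that resemble listed ones, but are neither listed nor needed, are in the scene too. What is shaped like the stand but pink is not meant.

How it is judged:
By the outcome, as a careful person would: the job done as asked, in the order asked, and still so for the second after the job is handed in, with the robot touching nothing.
It also fails if it takes over 51 s, if anything falls off the work surface, if the arm or the gripper's body presses on something with over 40 N, if the wrist force passes 120 N, or if a joint passes its speed limit or range.

## Robot

A 7-joint arm with a two-finger parallel gripper is mounted at the origin on the work surface. World frame = base frame: x ahead of the robot, y to its left, z up, the work surface at z = 0. Lengths are in m, angles in rad, forces in N, time in s.
With the tool pointing down it reaches from about 0.35 to 0.9 m from the base axis. Payload 8.1 kg.
Tool frame: the origin (TCP) lies at the very end of the fingers, on their centre line; the grasp point (between the pads) lies 19 mm behind it (grasp_offset is the distance from the TCP to the grasp point, in m); z points along the fingers, y is the line along which they close (so a half turn about z gives the same grasp; the last joint's range is limited). The gripper opens to 92 mm and grips with 3 to 60 N. Pads are 19 mm wide; open, the fingers measure 130 mm over their backs; the gripper's body (75 mm by 190 mm) begins 47 mm behind the grasp point.
Start: joints at [-1.282, 0.434, 0.025, 1.573, -0.012, 1.134, -0.075], TCP at [0.239, 0.578, 0.227] pointing down, gripper open.
Joint ranges: [-2.62, 2.62], [-0.44, 2.09], [-1.27, 1.32], [0.08, 2.57], [-1.32, 4.46], [0.12, 2], [-2.74, 2.74]. Speed limits (rad/s): [2.22, 2.22, 3.01, 3.01, 3.14, 3.14, 3.14].

## Interface

Orientations are given as a rotation vector (axis times angle).
In Python, from cell import observe, get_image, camera_params, sign_off, silhouettes, grasp_offset gives the robot as it stands. The module is installed in compiled form; this text tells all that it offers.
- The arm moves only by the tool jog_arm, never from a script. Its argument "motion" is a list that holds one entry, the list of rows, each a list of 7 numbers: the shift along the tool's x, y, z in m, then the turn, a rotation vector about the tool's x, y, z in rad, then the closure, from -1 (fully open) to 1 (shut), so that 0 is half open. In form: [[[dx, dy, dz, wx, wy, wz, hand], ...]]. A call has 1 to 10 rows; each row is the pose to reach, as a shift and turn from the pose commanded when the call began, along the tool's axes at that moment; what a row does not reach only later rows make up. A row lasts 1/12 s, in which the tool goes at most 41.7 mm and 7.16 degrees, less where a joint would pass 70% of its speed; a pose out of reach is approached as far as the arm can. A call with a gripper value outside its range is refused whole. The fingers move at their own pace and stop on an object; "force" is the grip in N (left out, the last holds). Time passes only in rows, so rows that repeat a pose let the fingers close. It gives the time, the measured TCP pose, the force, the opening and the grip force at its end, in the units of the state.
- observe(): the state, without advancing time (a new reading comes with each control period).
- get_image(name): name is "scene" or "top" or "wrist"; returns the picture (400x640x3 uint8, red, green, blue); there is no depth.
- camera_params(name): a dict with "vertical_fov" (degrees; the focal length in pixels is half the picture's height over the tangent of half this angle, whatever the lens; pixels are square), "cx", "cy" (the principal point, pixels), "dist_coeffs" ([k1, k2, p1, p2, k3] as OpenCV has them; the pictures are not rectified), "T" (4x4, takes a point from camera to world coordinates). Camera axes: x right, y down, z forward; pixel columns grow to the right and rows downward; lengths in m; the calibration is good to about 2 mm. A picture is of the moment at which its call begins: read the wrist's pose just before it. camera_params takes no time and is no camera call; for the wrist camera it gives the pose at the moment of the call.
- sign_off(): hands the job in; it is judged then, once.
Trained networks look in the newest picture that a camera, given by its name, has taken for a name from the list of things; names that differ only in an ending like _2 or _b are one class to them, and where a whole thing is asked for, a point or a joint stands for the part that bears it (a point fixed in the world has none). Each returns a list of dicts, best first, with "p" (0 to 1); they miss things now and then, are a little off and sometimes report something else, mostly with a low value. They report only what shows in the picture. A call takes as long as a camera call. They do not tell look-alikes from the thing itself.
- silhouettes(query, camera): "mask" (400x640 bool, what is visible of it) and "pixel" ([column, row] in pixels, amid what is visible of it).
The state is a dict: "clock": time; "joints": joint angles; "dq": joint speeds; "joint_efforts": joint torques, N m; "position": TCP position; "ee_rot": TCP orientation; "force": force on the tool from outside, world axes, zero at the start; "ft_torque": the same for the moment, N m; "width": opening from 0.0 (shut) to 1.0 (fully open); "gripper_force": force on a finger pad.
Only numpy, scipy, OpenCV 4.12 (cv2) and the standard library are available. Lean on these libraries where they do the work, as an engineer would, in place of code of your own. Each camera call takes 0.05 s, during which the arm holds its last target. There are 200 camera calls.

## Working session

There is one attempt and no reset: what is moved stays moved. The work goes in short steps, Python scripts to look and compute and a tool call to move; the robot and the scene stay as the last step left them, time stands still between calls to the robot, and variables do not carry over. Pictures are saved under pics/ and viewed, at most 10 in all, crops included, and the job is handed in when it is done.

Besides the shell and the picture viewer there is one more tool, called after "Emit:" by a JSON object that holds its "name" and its "arguments", one argument or row to a line. jog_arm: Moves the arm, as the interface text tells. Its arguments: {"type":"object","properties":{"motion":{"type":"array"},"force":{"type":"number"}},"required":["motion"]}

```bash
mkdir -p pics; python3 - <<'E'
from cell import *
import cv2,numpy as np
s=observe(); print({k:np.round(v,4).tolist() for k,v in s.items()}, grasp_offset() if callable(grasp_offset) else grasp_offset)
for c in ["scene","top"]:
    im=get_image(c); cv2.imwrite(f"pics/{c}0.png",im[:,:,::-1])
    p=camera_params(c); print(c,p)
    for q in ["board_l","board_r","stand","rack","hole0","peg_tip","peg_root"]:
        print(q,[(round(float(d["p"]),2),np.round(d["pixel"]).tolist(),int(d["mask"].sum())) for d in silhouettes(q,c)][:6])
E
```

```text
{'clock': 0.0, 'joints': [-1.2816, 0.4352, 0.025, 1.5741, -0.0116, 1.134, -0.0751], 'dq': [0.0007, 0.0001, 0.0012, 0.0021, 0.0002, 0.0, -0.0014], 'joint_efforts': [0.0002, -66.7871, 0.9848, -31.4451, -0.0607, 0.0431, 0.0002], 'position': [0.2385, 0.5772, 0.226], 'ee_rot': [-0.6116, -3.0813, 0.0024], 'force': [-0.4167, 0.7058, 0.3286], 'ft_torque': [-0.0112, 0.0355, -0.0126], 'gripper_force': 0.0, 'width': 1.0032} 0.0188
scene {'vertical_fov': 50.92186338946597, 'cx': 318.84679153273004, 'cy': 192.27493172107037, 'dist_coeffs': array([-0.02359255,  0.        ,  0.        ,  0.        ,  0.        ]), 'T': array([[ 0.83419229,  0.36568423, -0.41279326,  0.9978055 ],
       [ 0.55122156, -0.57553506,  0.60408128, -0.5938754 ],
       [-0.01667399, -0.73146048, -0.68167994,  0.90417211],
       [ 0.        ,  0.        ,  0.        ,  1.        ]])}
board_l [(0.68, [292.0, 262.0], 2691), (0.6, [261.0, 342.0], 3609), (0.58, [295.0, 327.0], 5079)]
board_r [(0.68, [292.0, 262.0], 2691), (0.6, [261.0, 342.0], 3609), (0.58, [295.0, 327.0], 5079)]
stand [(0.77, [370.0, 186.0], 2207), (0.77, [3
[... 431 characters left out ...]
 0.        ,  0.        ,  0.        ]), 'T': array([[ 0.02512224, -0.98281182,  0.18289288,  0.32412905],
       [-0.99967856, -0.02532276,  0.00123928,  0.09120029],
       [ 0.00341338, -0.18286522, -0.98313207,  1.1657323 ],
       [ 0.        ,  0.        ,  0.        ,  1.        ]])}
board_l [(0.72, [406.0, 167.0], 619), (0.62, [459.0, 161.0], 598)]
board_r [(0.72, [406.0, 167.0], 619), (0.62, [459.0, 161.0], 598)]
stand [(0.9, [187.0, 196.0], 2390), (0.83, [262.0, 183.0], 2327)]
rack []
hole0 [(0.6, [404.0, 165.0], 647)]
peg_tip [(0.86, [262.0, 184.0], 2236), (0.7, [188.0, 193.0], 2465), (0.4, [279.0, 251.0], 365)]
peg_root [(0.77, [262.0, 183.0], 2357), (0.59, [189.0, 195.0], 2389)]
```

View pics/scene0.png

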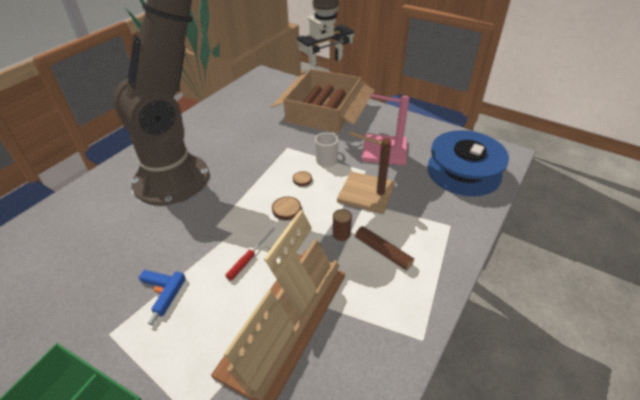

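View pics/top0.png

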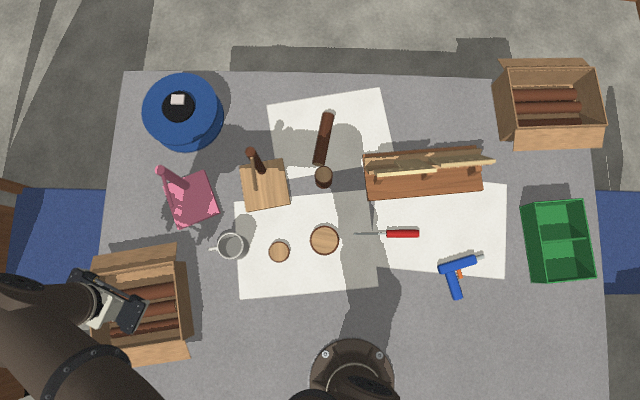

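The scene shows two stand-like things: brown wood at top (262,183) / scene (370,186), and pink at top (187,196) / scene (396,142). The brown one is meant, since pink is excluded. The L board is the taller one, nearest the stand, at top (406,167) / scene (292,262), and the rectangle is at top (459,161). An enlarged crop should confirm this and give the points to measure.

```bash
cat > h.py <<'E'
import numpy as np,cv2
from scipy.spatial.transform import Rotation as R
from scipy.optimize import least_squares
from cell import *
def K(p): 
    f=200/np.tan(np.radians(p["vertical_fov"]/2)); return np.array([[f,0,p["cx"]],[0,f,p["cy"]],[0,0,1]])
def proj(p,X):
    T=np.linalg.inv(p["T"]); X=np.atleast_2d(X).astype(float)
    return cv2.projectPoints(X,cv2.Rodrigues(T[:3,:3])[0],T[:3,3],K(p),np.array(p["dist_coeffs"]))[0][:,0]
def ray_z(p,px,z):
    u=cv2.undistortPoints(np.array([[px]],float),K(p),np.array(p["dist_coeffs"]))[0,0]
    d=p["T"][:3,:3]@[u[0],u[1],1]; o=p["T"][:3,3]; return o+d*(z-o[2])/d[2]
def tcp():
    s=observe(); T=np.eye(4); T[:3,:3]=R.from_rotvec(s["ee_rot"]).as_matrix(); T[:3,3]=s["position"]; return T
E
python3 - <<'E'
from h import *
print(np.round(np.linalg.inv(tcp())@camera_params("wrist")["T"],4), camera_params("wrist")["vertical_fov"])
p=camera_params("top")
for n,px,z in [("rackFL",(368,200),0),("rackFR",(484,190),0),("rackBL",(363,152),.0),("standFL",(245,210),.02),("standFR",(291,204),.02),("standBR",(284,158),.02),("standBL",(240,166),.02),("posttop",(250,152),.216)]: print(n,np.round(ray_z(p,px,z),3))
t=cv2.imread("pics/top0.png"); s=cv2.imread("pics/scene0.png")
a=cv2.resize(t[135:210,350:510],(800,375),interpolation=3)
b=cv2.resize(t[140:215,235:295],(180,225),interpolation=3)
b=cv2.resize(t[140:215,232:299],(200,225),interpolation=3)
c=cv2.resize(s[205:265,250:350],(375,225),interpolation=3); d=cv2.resize(s[130:215,330:415],(225,225),interpolation=3)
cv2.imwrite("pics/m1.png",np.vstack([a,np.hstack([b,c,d])]))
E
```

```text
[[-5.000e-04 -9.697e-01 -2.444e-01  6.630e-02]
 [ 1.000e+00 -4.000e-04 -2.000e-04 -1.000e-03]
 [ 1.000e-04 -2.444e-01  9.697e-01 -1.569e-01]
 [ 0.000e+00  0.000e+00  0.000e+00  1.000e+00]] 63.67779813683396
rackFL [ 0.54  -0.043  0.   ]
rackFR [ 0.582 -0.416  0.   ]
rackBL [ 0.696 -0.027  0.   ]
standFL [0.495 0.336 0.02 ]
standFR [0.518 0.195 0.02 ]
standBR [0.664 0.224 0.02 ]
standBL [0.634 0.361 0.02 ]
posttop [0.62  0.291 0.216]
```

View pics/m1.png

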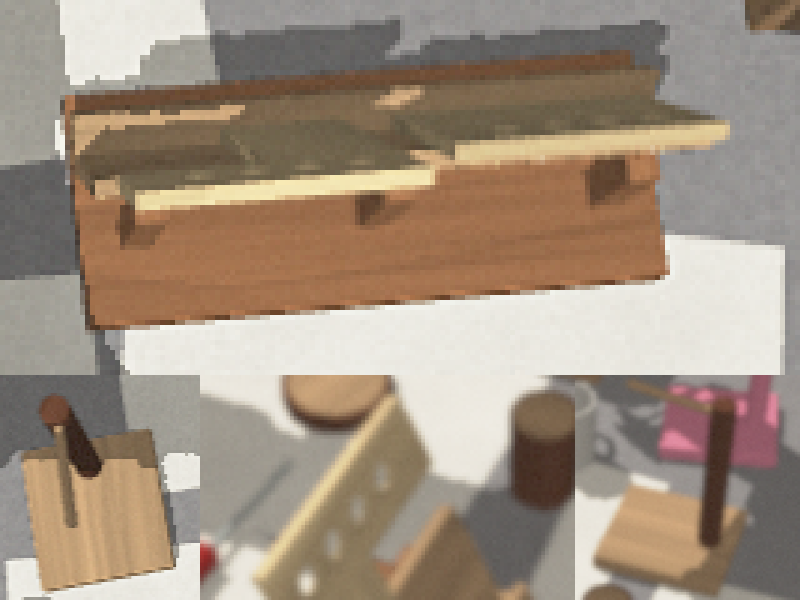

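Crop check: the wooden stand's peg runs from the post towards the robot, its tip at top (255,190) / scene (351,133). The L board has four holes at scene (299,232) to (278,260), and its leg is on the robot's right (-y). The centroid is y ≈ -22.6, so hole1 is the one to use. I'll fit both poses next.

```bash
cat >> h.py <<'E'
def Tb(q): # board pose x,y,z,yaw,tilt(deg)
    T=np.eye(4); T[:3,:3]=(R.from_euler('z',q[3],degrees=True)*R.from_euler('y',-q[4],degrees=True)).as_matrix(); T[:3,3]=q[:3]; return T
def tf(T,X): return np.atleast_2d(X)@T[:3,:3].T+T[:3,3]
E
python3 - <<'E'
from h import *
pt,ps=camera_params("top"),camera_params("scene")
hs=np.array([[.005,y,.15] for y in(-.0515,-.0215,.0085,.0385)]); hp=np.array([[278.5,260.2],[285.7,249.8],[292.1,241],[298.8,231.7]])
cs=np.array([[-.005,.08,.18],[-.005,-.08,.18],[.005,.08,.18],[.005,-.08,.18]]); cp=np.array([[377,177],[437,172.4],[377,173],[436.4,168.6]])
f=lambda q:np.r_[(proj(ps,tf(Tb(q),hs))-hp).ravel(),(proj(pt,tf(Tb(q),cs))-cp).ravel(),(q[4]-25)/1]
r=least_squares(f,[.64,-.13,.04,6,25]); print("board",np.round(r.x,4)); print(np.round(r.fun,1))
bl=r.x
print("hole1",tf(Tb(bl),[[0,-.0215,.15]]),"top mid",tf(Tb(bl),[[0,0,.18]]))
yw=np.radians(10)
def S(q,X):return tf(Tb([q[0],q[1],0,q[2],0]),X)
base=np.array([[-.075,.07,.02],[-.075,-.07,.02],[.075,-.07,.02],[.075,.07,.02],[.045,0,.216],[-.061,0,.2168]])
bp=np.array([[245,210],[291,204],[284,158],[240,166],[250,152],[255.4,190.3]])
sp=np.array([[350.8,133.4]])
f=lambda q:np.r_[(proj(pt,S(q,base))-bp).ravel(),(proj(ps,S(q,base[5:]))-sp).ravel()]
r=least_squares(f,[.578,.279,10]); print("stand",np.round(r.x,4)); print(np.round(r.fun,1))
print(S(r.x,[[-.058,0,.2165],[.031,0,.204]]))
# target tool pose for grasp: pre & grasp relative to current tool
T0=tcp(); B=Tb(bl)
print("tool axes now\n",np.round(T0,3))
E
```

```text
board [ 0.6534 -0.1162  0.0357  5.9964 24.817 ]
[ 0.3 -0.5  0.1  0.3  0.5 -0.2  0.2  0.3  0.3  0.1 -0.1  0.2  0.2  0.4
  0.5  0.3 -0.2]
hole1 [[ 0.59304369 -0.14419119  0.17185782]] top mid [[ 0.5782749  -0.12412423  0.1990874 ]]
stand [ 0.578   0.2805 10.6536]
[ 0.1  1.2 -0.8  0.1 -0.6 -0.3 -0.6 -1.4  0.9 -0.9  0.5 -0.2 -1.2 -1. ]
[[0.52095978 0.26978167 0.2165    ]
 [0.60842567 0.28623515 0.204     ]]
tool axes now
 [[-0.924  0.382  0.     0.239]
 [ 0.382  0.924  0.     0.578]
 [-0.     0.    -1.     0.227]
 [ 0.     0.     0.     1.   ]]
```

```bash
cat >> h.py <<'E'
BL=[0.6534,-0.1162,0.0357,6.0,25.0]
RT=np.array([[0,1,0],[1,0,0],[0,0,-1.]]) # tool axes in board axes: x=by,y=bx,z=-bz
def tool_at(B,y,z):
    T=np.eye(4); T[:3,:3]=B[:3,:3]@RT; T[:3,3]=tf(B,[[0,y,z]])[0]; return T
def cmd(T,T0=None):
    T0=tcp() if T0 is None else T0; D=np.linalg.inv(T0)@T
    return np.round(np.r_[D[:3,3],R.from_matrix(D[:3,:3]).as_rotvec()],4).tolist()
E
python3 - <<'E'
from h import *
B=Tb(BL); G=tool_at(B,-.057,.256); print(np.round(G,3)); T0=tcp()
print(cmd(G))
M=G.copy(); M[:3,3]=[.42,.25,.42]; print(cmd(M))
E
```

```text
[[-0.105  0.901  0.42   0.552]
 [ 0.995  0.095  0.044 -0.184]
 [ 0.     0.423 -0.906  0.268]
 [ 0.     0.     0.     1.   ]]
[-0.5803, -0.5845, -0.041, -0.3932, -0.2342, 1.0565]
[-0.2927, -0.2335, -0.1933, -0.3932, -0.2342, 1.0565]
```

Emit:
{"name": "jog_arm", "arguments": {
  "motion": [
    [[0, 0, -0.1, 0, 0, 0, -1], [0, 0, -0.19, 0, 0, 0.1, -1], [0, 0, -0.19, 0, 0, 0.2, -1], [-0.29, -0.23, -0.19, -0.39, -0.23, 1.05, -1], [-0.29, -0.23, -0.19, -0.39, -0.23, 1.05, -1], [-0.29, -0.23, -0.19, -0.39, -0.23, 1.05, -1], [-0.29, -0.23, -0.19, -0.39, -0.23, 1.05, -1], [-0.29, -0.23, -0.19, -0.39, -0.23, 1.05, -1], [-0.29, -0.23, -0.19, -0.39, -0.23, 1.05, -1], [-0.29, -0.23, -0.19, -0.39, -0.23, 1.05, -1]]
  ]
}}

```text
clock: 1.63
position: [0.3793, 0.3246, 0.4029]
ee_rot: [1.816, 2.192, 0.429]
force: [1.2, -0.9, 0.4]
width: 0.998
gripper_force: 0.0
```

```bash
python3 - <<'E'
from h import *
print(np.round(tcp(),3),np.round(observe()["joints"],2))
G=tool_at(Tb(BL),-.057,.256); print(cmd(G))
E
```

```text
[[-0.183  0.906  0.383  0.379]
 [ 0.983  0.174  0.059  0.325]
 [-0.013  0.387 -0.922  0.403]
 [ 0.     0.     0.     1.   ]] [-1.28 -0.09  0.22  1.85  0.36  1.15 -0.99]
[-0.53, 0.0154, 0.1604, -0.0383, -0.0205, 0.0779]
```

Emit:
{"name": "jog_arm", "arguments": {
  "motion": [
    [[-0.3, 0, 0.02, -0.02, -0.02, 0.05, -1], [-0.3, 0, 0.02, -0.02, -0.02, 0.05, -1], [-0.3, 0, 0.02, -0.02, -0.02, 0.05, -1], [-0.3, 0, 0.02, -0.02, -0.02, 0.05, -1], [-0.3, 0, 0.02, -0.02, -0.02, 0.05, -1], [-0.3, 0, 0.02, -0.02, -0.02, 0.05, -1], [-0.53, 0.015, 0.16, -0.038, -0.02, 0.078, -1], [-0.53, 0.015, 0.16, -0.038, -0.02, 0.078, -1], [-0.53, 0.015, 0.16, -0.038, -0.02, 0.078, -1], [-0.53, 0.015, 0.16, -0.038, -0.02, 0.078, -1]]
  ]
}}

```text
clock: 2.47
position: [0.496, -0.0594, 0.3253]
ee_rot: [1.878, 2.096, 0.461]
force: [1.7, 0.3, 0.3]
width: 1.001
gripper_force: 0.0
```

```bash
python3 - <<'E'
from h import *
print(np.round(tcp(),3),np.round(observe()["joints"],2))
G=tool_at(Tb(BL),-.057,.256); print(cmd(G))
E
```

```text
[[-0.109  0.902  0.418  0.496]
 [ 0.994  0.099  0.045 -0.059]
 [-0.001  0.421 -0.907  0.325]
 [ 0.     0.     0.     1.   ]] [-1.17 -0.38  0.94  2.11  0.46  0.86 -0.32]
[-0.13, 0.0137, 0.07, -0.0023, -0.0008, 0.0046]
```

Emit:
{"name": "jog_arm", "arguments": {
  "motion": [
    [[-0.04, 0.004, 0.02, 0, 0, 0, -1], [-0.08, 0.008, 0.04, 0, 0, 0, -1], [-0.13, 0.014, 0.07, 0, 0, 0, -1], [-0.13, 0.014, 0.07, 0, 0, 0, -1], [-0.13, 0.014, 0.07, 0, 0, 0, -1], [-0.13, 0.014, 0.07, 0, 0, 0, -1]]
  ]
}}

```text
clock: 2.97
position: [0.5263, -0.1696, 0.2859]
ee_rot: [1.87, 2.079, 0.458]
force: [-0.0, -0.4, 0.1]
width: 1.004
gripper_force: 0.0
```

```bash
python3 - <<'E'
from h import *
print(np.round(tcp(),3),np.round(observe()["joints"],2),np.round(observe()["dq"],2))
B=Tb(BL)
p=camera_params("wrist"); im=get_image("wrist")[:,:,::-1].copy()
X=tf(B,[[-.005,.08,.18],[.005,.08,.18],[.005,-.08,.18],[-.005,-.08,.18]])
px=proj(p,X); print(np.round(px)); cv2.imwrite("pics/w1raw.png",im)
cv2.polylines(im,[np.round(px).astype(int)],True,(0,0,255),1)
cv2.imwrite("pics/w1.png",im); print(cmd(tool_at(B,-.057,.256)))
E
```

```text
[[-0.102  0.897  0.431  0.526]
 [ 0.995  0.098  0.032 -0.17 ]
 [-0.014  0.432 -0.902  0.286]
 [ 0.     0.     0.     1.   ]] [-1.3  -0.44  1.32  2.08  0.52  0.77 -0.11] [-0.    0.   -0.    0.   -0.01 -0.   -0.01]
[[332.  35.]
 [345.  35.]
 [341. 238.]
 [329. 238.]]
[-0.0171, 0.0135, 0.0269, 0.0102, 0.0134, 0.0042]
```

View pics/w1.png

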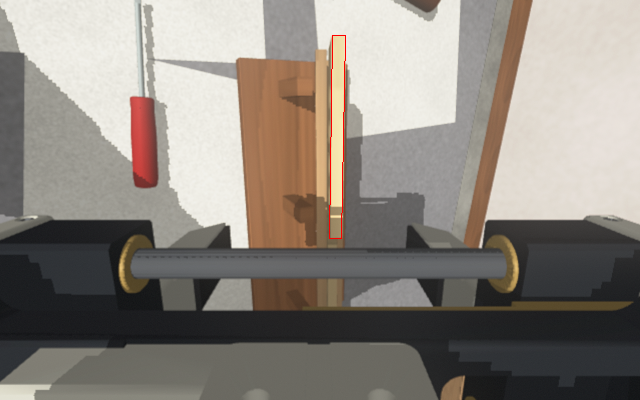

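The wrist view shows the predicted top edge (col 332-345, row 35 at the +y end) right on the board, so the board pose is good. But the arm sits at its j2 and j3 limits. I'll fit the kinematics to see which configuration to use.

```bash
cat > fk.py <<'E'
from h import *
Q=np.array([[-1.2816,0.4352,0.025,1.5741,-0.0116,1.134,-0.0751],[-1.28,-0.09,0.22,1.85,0.36,1.15,-0.99],[-1.17,-0.38,0.94,2.11,0.46,0.86,-0.32],[-1.3,-0.44,1.32,2.08,0.52,0.77,-0.11]])
P=np.array([[.2385,.5772,.226],[.3793,.3246,.4029],[.496,-.0594,.3253],[.5263,-.1696,.2859]])
V=np.array([[-.6116,-3.0813,.0024],[1.816,2.192,.429],[1.878,2.096,.461],[1.87,2.079,.458]])
def fk(q,s,c):
    c1,c7,d,L1,L2,L3=c[:6]
    r=R.from_euler('z',s[0]*q[0]+c1); p=np.array([0,0,d])
    r=r*R.from_euler('y',q[1])*R.from_euler('z',s[1]*q[2]); p=p+r.apply([c[6],0,L1]) 
    r=r*R.from_euler('y',q[3]); p=p+r.apply([c[7],0,0])
    r=r*R.from_euler('z',s[2]*q[4]); p=p+r.apply([0,0,L2])
    r=r*R.from_euler('y',q[5])*R.from_euler('z',s[3]*q[6]+c7); p=p+r.apply([0,0,L3])
    return p,r
def res(c,s):
    o=[]
    for q,p,v in zip(Q,P,V):
        a,r=fk(q,s,c); o+=[*(a-p)*3,*(R.from_rotvec(v).inv()*r).as_rotvec()]
    return np.array(o+[*(0.02*np.array(c[6:8]))])
E
python3 - <<'E'
from fk import *
import itertools
out=[]
for s in itertools.product([1,-1],repeat=4):
    for c7 in (0,1.57,3.14,-1.57):
        c1=1.178-s[0]*(-1.28)
        r=least_squares(res,[c1,c7,.33,.35,.35,.3,0,0],args=(s,)); out.append((r.cost,s,r.x))
out.sort(key=lambda t:t[0])
for o in out[:4]: print(round(o[0],5),o[1],np.round(o[2],3))
E
```

```text
0.00231 (-1, -1, -1, -1) [-0.071  1.501  0.338  0.527  0.455  0.433 -0.026 -0.029]
0.00231 (-1, -1, -1, -1) [-0.071  1.501  0.338  0.527  0.455  0.433 -0.026 -0.029]
0.00231 (-1, -1, -1, -1) [-0.071  1.501  0.338  0.527  0.455  0.433 -0.026 -0.029]
0.00231 (-1, -1, -1, -1) [-0.071  1.501  0.338  0.527  0.455  0.433 -0.026 -0.029]
```

```bash
cat >> fk.py <<'E'
S_=(-1,-1,-1,-1); C_=[-0.071,1.501,0.338,0.527,0.455,0.433,-0.026,-0.029]
LO=np.array([-2.62,-.44,-1.27,.08,-1.32,.12,-2.74]);HI=np.array([2.62,2.09,1.32,2.57,4.46,2,2.74])
def jac(q):
    p,r=fk(q,S_,C_); J=np.zeros((6,7))
    for i in range(7):
        e=np.zeros(7); e[i]=1e-5; a,b=fk(q+e,S_,C_); J[:3,i]=(a-p)/1e-5; J[3:,i]=(b*r.inv()).as_rotvec()/1e-5
    return p,r,J
def sim(q,targets,w=np.ones(7),k=0.,qn=None,n=4):
    # targets: list of (p,R); min-norm weighted, null gain k to qn
    for (tp,tr) in targets:
        for _ in range(n):
            p,r,J=jac(q); e=np.r_[tp-p,(tr*r.inv()).as_rotvec()]
            W=np.diag(1/w); Ji=W@J.T@np.linalg.inv(J@W@J.T+1e-5*np.eye(6))
            dq=Ji@e
            if qn is not None: dq+=k*(np.eye(7)-Ji@J)@(qn-q)
            q=np.clip(q+dq,LO,HI)
    return q
def line(T0,T1,step=.02):
    n=int(max(np.linalg.norm(T1[0]-T0[0])/step,1)); d=(T1[1]*T0[1].inv()).as_rotvec(); n=max(n,int(np.linalg.norm(d)/.06))
    return [(T0[0]+(T1[0]-T0[0])*i/n,R.from_rotvec(d*i/n)*T0[1]) for i in range(1,n+1)]
E
python3 - <<'E'
from fk import *
t=[fk(q,S_,C_) for q in Q]
up=(t[0][0]+[0,0,.1],t[0][1])
for name,kw in [("min",{}),("start-null",dict(k=.1,qn=Q[0])),("start-strong",dict(k=1,qn=Q[0])),("mid",dict(k=.1,qn=(LO+HI)/2))]:
    q=Q[0]; print(name)
    q=sim(q,line(t[0],up)+line(up,t[1]),**kw); print(np.round(q,2))
    q=sim(q,line(t[1],t[2]),**kw); print(np.round(q,2))
    q=sim(q,line(t[2],t[3]),**kw); print(np.round(q,2))
print("obs\n",Q[1:])
E
```

```text
min
[-1.26 -0.09  0.2   1.85  0.36  1.15 -0.99]
[-1.12 -0.36  0.92  2.11  0.42  0.85 -0.28]
[-1.28 -0.4   1.32  2.08  0.46  0.75 -0.05]
start-null
[-1.13 -0.09  0.09  1.85  0.34  1.14 -0.97]
[-0.71 -0.23  0.66  2.11  0.15  0.78  0.  ]
[-0.7  -0.05  1.07  2.08 -0.23  0.69  0.63]
start-strong
[-1.1  -0.09  0.06  1.85  0.34  1.14 -0.97]
[-0.69 -0.23  0.65  2.11  0.15  0.78  0.01]
[-0.53 -0.04  0.92  2.08 -0.25  0.7   0.66]
mid
[-0.51 -0.1  -0.47  1.85  0.27  1.12 -0.9 ]
[-0.3  -0.19  0.35  2.11 -0.    0.78  0.17]
[-0.02 -0.03  0.42  2.08 -0.3   0.71  0.7 ]
obs
 [[-1.28 -0.09  0.22  1.85  0.36  1.15 -0.99]
 [-1.17 -0.38  0.94  2.11  0.46  0.86 -0.32]
 [-1.3  -0.44  1.32  2.08  0.52  0.77 -0.11]]
```

```bash
cat > srch.py <<'E'
from fk import *
s=observe(); q0=np.array(s["joints"]); 
G=tool_at(Tb(BL),-.057,.256); Gt=(G[:3,3],R.from_matrix(G[:3,:3]))
def pose(az,rad,z,tilt,yo):
    r=R.from_euler('z',az+yo,degrees=True)*R.from_euler('y',-tilt,degrees=True)*R.from_matrix(RT)
    a=np.radians(az); return (np.array([rad*np.cos(a),rad*np.sin(a),z]),r)
def arc(A,B,n=14):
    return [pose(*(np.array(A)+(np.array(B)-A)*i/n)) for i in range(1,n+1)]
if __name__=="__main__":
    rng=np.random.default_rng(0); best=[]
    p0=fk(q0,S_,C_)
    for it in range(250):
        k=rng.integers(1,4)
        ws=[[rng.uniform(-40,60),rng.uniform(.5,.8),rng.uniform(.36,.55),rng.uniform(-10,35),rng.uniform(-60,60)] for _ in range(k)]
        q=sim(q0,line(p0,pose(*ws[0]),.04),n=2); path=line(p0,pose(*ws[0]),.04)
        bad=0
        for a,b in zip(ws,ws[1:]):
            tg=line(pose(*a),pose(*b),.04); path+=tg; q=sim(q,tg,n=2)
        tg=line(pose(*ws[-1]),Gt,.04); path+=tg; q=sim(q,tg,n=2)
        e=np.linalg.norm(fk(q,S_,C_)[0]-Gt[0])
        best.append((abs(q[2])+abs(q[4])+20*e+.01*len(path),np.round(q,2),np.round(ws,2).tolist(),len(path),round(e,4)))
    best.sort(key=lambda t:t[0])
    for b in best[:6]: print(b)
E
time python3 srch.py
```

```text
(np.float64(0.658287223951854), array([ 0.38,  0.08,  0.05,  2.02, -0.39,  0.71,  0.79]), [[15.41, 0.74, 0.47, 2.98, -10.45]], 22, np.float64(0.0))
(np.float64(1.2319332266623932), array([ 0.67,  0.08, -0.26,  2.02, -0.34,  0.7 ,  0.75]), [[-3.93, 0.71, 0.51, -3.9, -55.1], [4.45, 0.8, 0.49, 17.44, -6.37], [39.72, 0.52, 0.48, 26.65, -16.42]], 63, np.float64(0.0))
(np.float64(1.252003496670659), array([-0.01,  0.09,  0.48,  2.02, -0.45,  0.73,  0.85]), [[-22.09, 0.72, 0.38, 9.16, -12.39], [-19.78, 0.78, 0.38, -9.78, -21.25]], 33, np.float64(0.0))
(np.float64(1.3190921369523845), array([ 0.16,  0.08,  0.29,  2.02, -0.42,  0.72,  0.82]), [[59.17, 0.78, 0.42, 26.65, -49.24], [51.25, 0.73, 0.4, 3.31, 11.47], [-4.42, 0.72, 0.47, -0.68, 13.21]], 61, np.float64(0.0001))
(np.float64(1.3358161294774242), array([-0.04,  0.09,  0.5 ,  2.02, -0.45,  0.73,  0.85]), [[43.83, 0.55, 0.46, 33.12, -45.73], [-2.31, 0.65, 0.48, 5.13, -30.15]], 38, np.float64(0.0))
(np.float64(1.3602103210777468), array([-0.05,  0.09,  0.52,  2.02, -0.45,  0.73,  0.86]), [[49.47, 0.63, 0.39, 30.77, -42.77], [20.83, 0.66, 0.44, -3.46, 13.4]], 39, np.float64(0.0))
real	0m14.949s
user	0m15.485s
sys	0m0.043s
```

```bash
python3 - <<'E'
from srch import *
p,r=pose(15,.74,.47,3,-10); T=np.eye(4);T[:3,3]=p;T[:3,:3]=r.as_matrix(); print(cmd(T))
E
```

```text
[0.3371, 0.284, -0.0733, 0.3943, 0.0097, 0.0186]
```

Emit:
{"name": "jog_arm", "arguments": {
  "motion": [
    [[0.03, 0.025, -0.03, 0.03, 0, 0, -1], [0.337, 0.284, -0.073, 0.394, 0.01, 0.019, -1], [0.337, 0.284, -0.073, 0.394, 0.01, 0.019, -1], [0.337, 0.284, -0.073, 0.394, 0.01, 0.019, -1], [0.337, 0.284, -0.073, 0.394, 0.01, 0.019, -1], [0.337, 0.284, -0.073, 0.394, 0.01, 0.019, -1], [0.337, 0.284, -0.073, 0.394, 0.01, 0.019, -1], [0.337, 0.284, -0.073, 0.394, 0.01, 0.019, -1], [0.337, 0.284, -0.073, 0.394, 0.01, 0.019, -1], [0.337, 0.284, -0.073, 0.394, 0.01, 0.019, -1]]
  ]
}}

```text
clock: 3.85
position: [0.5067, 0.0874, 0.4573]
ee_rot: [2.08, 2.275, 0.104]
force: [0.3, 0.6, -0.1]
width: 1.002
gripper_force: 0.0
```

```bash
python3 - <<'E'
from srch import *
p,r=pose(15,.74,.47,3,-10); T=np.eye(4);T[:3,3]=p;T[:3,:3]=r.as_matrix(); print(cmd(T)); print(cmd(G)); s=observe(); print(np.round(s["joints"],2), np.round(s["position"],3))
t0=(s["position"],R.from_rotvec(s["ee_rot"]))
print(sim(np.array(s["joints"]),line(t0,Gt)))
print(sim(np.array(s["joints"]),line(t0,(p,r))+line((p,r),Gt)))
E
```

```text
[0.0851, 0.2168, 0.0069, 0.0366, -0.003, 0.0021]
[-0.2751, 0.0037, 0.1899, -0.3473, 0.0011, -0.0154]
[-2.08 -0.44  1.32  1.54  0.48  1.63 -0.64] [0.507 0.087 0.457]
[-1.48969732 -0.44        1.32        2.04345796  0.58741775  0.77389788
 -0.14572527]
[-1.49585194 -0.44        1.32        2.04281614  0.60469703  0.78050722
 -0.16223073]
```

```bash
cat > srch2.py <<'E'
from srch import *
def run(q,path):
    mg=9; 
    for t in path:
        q=sim(q,[t],n=2); mg=min(mg,np.min(np.r_[q-LO,HI-q][[1,2,3,4,5,8,9,10,11,12]]))
    return q,mg
def ev(ws,qs,p0):
    path=[];cur=p0
    for w in ws: path+=line(cur,pose(*w),.04); cur=pose(*w)
    q1,m1=run(qs,path)             # margins only matter after start
    tg=line(cur,Gt,.04); q,m=run(q1,tg)
    e=np.linalg.norm(fk(q,S_,C_)[0]-Gt[0]); e1=np.linalg.norm(fk(q1,S_,C_)[0]-cur[0])
    return abs(q[2])+.5*abs(q[4])+20*e+20*e1+.012*len(path+tg)+2*max(0,.1-m), q,q1,len(path+tg),m1,m
if __name__=="__main__":
    rng=np.random.default_rng(1); s=observe(); qs=np.array(s["joints"]); p0=fk(qs,S_,C_); best=[]
    for it in range(220):
        k=rng.integers(1,4)
        ws=[[rng.uniform(-30,80),rng.uniform(.45,.75),rng.uniform(.36,.5),rng.uniform(-10,30),rng.uniform(-80,80)] for _ in range(k)]
        v=ev(ws,qs,p0); best.append((v[0],np.round(ws,2).tolist(),*[np.round(x,2) for x in v[1:]]))
    best.sort(key=lambda t:t[0])
    for b in best[:5]: print(b)
E
python3 srch2.py
```

```text
(np.float64(1.8073239159558288), [[49.91, 0.56, 0.42, 4.71, -62.44], [-7.64, 0.54, 0.4, 2.52, 12.27]], array([-0.59,  0.16,  1.14,  2.02, -0.62,  0.79,  1.01]), array([-0.81,  0.32,  1.2 ,  1.52, -0.32,  1.46,  0.48]), np.int64(28), np.float64(0.0), np.float64(0.09))
(np.float64(1.915853993204162), [[67.36, 0.68, 0.49, 6.59, -74.53], [-10.09, 0.54, 0.37, -5.67, 3.0]], array([-0.56,  0.15,  1.1 ,  2.02, -0.6 ,  0.79,  0.99]), array([-0.63,  0.47,  1.14,  1.46, -0.39,  1.57,  0.39]), np.int64(43), np.float64(0.0), np.float64(0.15))
(np.float64(2.0572346839226254), [[74.17, 0.64, 0.44, -7.39, -71.65], [-6.75, 0.49, 0.5, -9.89, -21.47]], array([-0.57,  0.16,  1.11,  2.02, -0.6 ,  0.79,  1.  ]), array([-0.62,  0.44,  1.23,  1.22, -0.41,  1.92,  0.01]), np.int64(48), np.float64(0.0), np.float64(0.07))
(np.float64(2.0816742280684326), [[71.93, 0.68, 0.43, 11.55, -57.0], [12.03, 0.7, 0.46, 16.54, 29.03]], array([-0.65,  0.19,  1.22,  2.02, -0.65,  0.81,  1.05]), array([-0.78,  0.43,  1.  ,  1.27, -0.6 ,  1.45,  0.88]), np.int64(43), np.float64(0.0), np.float64(0.09))
(np.float64(2.099239985335243), [[-24.85, 0.52, 0.42, 24.33, 67.05], [-27.73, 0.59, 0.46, 20.09, -54.51]], array([-0.44,  0.13,  0.95,  2.02, -0.55,  0.76,  0.94]), array([-0.61,  0.26,  1.04,  1.47,  0.06,  1.33, -1.05]), np.int64(73), np.float64(0.0), np.float64(0.29))
```

```bash
python3 - <<'E'
from srch2 import *
s=observe(); qs=np.array(s["joints"]); p0=fk(qs,S_,C_); rng=np.random.default_rng(3); best=[]
for w1 in ([67,.68,.48,0,-75],[60,.65,.45,0,-60],[60,.6,.45,0,0]):
  q1,_=run(qs,line(p0,pose(*w1),.04)); print(w1,np.round(q1,2))
  for it in range(80):
    w2=[rng.uniform(20,70),rng.uniform(.65,.82),rng.uniform(.34,.45),rng.uniform(-15,15),rng.uniform(-80,80)]
    w3=[rng.uniform(-40,-10),rng.uniform(.6,.78),rng.uniform(.34,.45),rng.uniform(-15,25),rng.uniform(-40,80)]
    v=ev([w2,w3],q1,pose(*w1)); best.append((v[0],w1,np.round([w2,w3],2).tolist(),*[np.round(x,2) for x in v[1:]]))
best.sort(key=lambda t:t[0])
for b in best[:4]: print(b)
E
```

```text
[67, 0.68, 0.48, 0, -75] [-1.68  0.68  1.2   0.89 -0.67  1.88 -0.95]
[60, 0.65, 0.45, 0, -60] [-1.7   0.66  1.32  1.1  -0.65  1.82 -0.58]
[60, 0.6, 0.45, 0, 0] [-2.62  0.03  1.32  1.31 -0.04  1.51 -0.04]
(np.float64(1.6945949377683907), [67, 0.68, 0.48, 0, -75], [[67.09, 0.77, 0.44, 2.53, -79.45], [-30.21, 0.73, 0.38, 11.32, -25.89]], array([-0.36,  0.11,  0.86,  2.02, -0.52,  0.75,  0.92]), array([-0.16,  0.62,  1.08,  1.24, -0.52,  1.38, -0.15]), np.int64(48), np.float64(0.0), np.float64(0.24))
(np.float64(1.6951591603115763), [67, 0.68, 0.48, 0, -75], [[63.27, 0.72, 0.42, 8.85, -75.74], [-13.54, 0.62, 0.36, 3.25, -9.59]], array([-0.5 ,  0.14,  1.03,  2.02, -0.57,  0.77,  0.97]), array([-0.53,  0.5 ,  1.12,  1.44, -0.46,  1.42,  0.18]), np.int64(32), np.float64(0.0), np.float64(0.2))
(np.float64(1.7148715991763903), [67, 0.68, 0.48, 0, -75], [[38.71, 0.67, 0.41, 12.94, -46.85], [-21.1, 0.65, 0.42, 13.89, -13.75]], array([-0.48,  0.13,  1.  ,  2.02, -0.56,  0.77,  0.96]), array([-0.53,  0.42,  1.19,  1.43, -0.41,  1.31,  0.03]), np.int64(36), np.float64(0.0), np.float64(0.13))
(np.float64(1.7177454211047003), [67, 0.68, 0.48, 0, -75], [[40.81, 0.69, 0.36, 4.53, -72.35], [-32.67, 0.65, 0.37, 14.22, 31.09]], array([-0.51,  0.14,  1.05,  2.02, -0.58,  0.78,  0.97]), array([-0.12,  0.42,  1.06,  1.51, -0.58,  1.3 ,  0.97]), np.int64(32), np.float64(0.0), np.float64(0.25))
```

```bash
cat >> srch.py <<'E'
def TP(*a):
    p,r=pose(*a); T=np.eye(4);T[:3,3]=p;T[:3,:3]=r.as_matrix(); return T
E
python3 - <<'E'
from srch import *
print(cmd(TP(67,.70,.47,0,-76)))
E
```

```text
[0.5756, -0.1807, -0.0272, 0.0882, -0.0138, 0.2464]
```

Emit:
{"name": "jog_arm", "arguments": {
  "motion": [
    [[0.576, -0.18, -0.027, 0.088, -0.014, 0.246, -1], [0.576, -0.18, -0.027, 0.088, -0.014, 0.246, -1], [0.576, -0.18, -0.027, 0.088, -0.014, 0.246, -1], [0.576, -0.18, -0.027, 0.088, -0.014, 0.246, -1], [0.576, -0.18, -0.027, 0.088, -0.014, 0.246, -1], [0.576, -0.18, -0.027, 0.088, -0.014, 0.246, -1], [0.576, -0.18, -0.027, 0.088, -0.014, 0.246, -1], [0.576, -0.18, -0.027, 0.088, -0.014, 0.246, -1], [0.576, -0.18, -0.027, 0.088, -0.014, 0.246, -1], [0.576, -0.18, -0.027, 0.088, -0.014, 0.246, -1]]
  ]
}}

```text
clock: 4.68
position: [0.2932, 0.3684, 0.4648]
ee_rot: [-2.381, -2.032, -0.045]
force: [-0.1, -0.1, 0.4]
width: 0.998
gripper_force: 0.0
```

```bash
python3 - <<'E'
from srch import *
s=observe(); print(np.round(s["joints"],2), np.round(s["position"],3))
print(cmd(TP(67,.75,.45,2,-78)))
E
```

```text
[-2.62 -0.28  1.32  1.57  0.28  1.62 -1.45] [0.293 0.368 0.465]
[0.3174, -0.051, 0.0234, -0.0251, -0.0294, 0.0336]
```

Emit:
{"name": "jog_arm", "arguments": {
  "motion": [
    [[0.317, -0.051, 0.023, -0.025, -0.029, 0.034, -1], [0.317, -0.051, 0.023, -0.025, -0.029, 0.034, -1], [0.317, -0.051, 0.023, -0.025, -0.029, 0.034, -1], [0.317, -0.051, 0.023, -0.025, -0.029, 0.034, -1], [0.317, -0.051, 0.023, -0.025, -0.029, 0.034, -1], [0.317, -0.051, 0.023, -0.025, -0.029, 0.034, -1], [0.317, -0.051, 0.023, -0.025, -0.029, 0.034, -1], [0.317, -0.051, 0.023, -0.025, -0.029, 0.034, -1], [0.317, -0.051, 0.023, -0.025, -0.029, 0.034, -1]]
  ]
}}

```text
clock: 5.43
position: [0.2676, 0.5556, 0.4634]
ee_rot: [2.402, 1.981, 0.032]
force: [-1.9, -0.2, 2.7]
width: 0.999
gripper_force: 0.0
```

```bash
python3 - <<'E'
from srch2 import *
s=observe(); qs=np.array(s["joints"]); print(np.round(qs,2), np.round(s["position"],3), np.round(fk(qs,S_,C_)[0],3))
p0=(np.array(s["position"]),R.from_rotvec(s["ee_rot"]))
rng=np.random.default_rng(3); best=[]
for it in range(200):
    ws=[[rng.uniform(-40,80),rng.uniform(.5,.8),rng.uniform(.36,.5),rng.uniform(-15,25),rng.uniform(-80,80)] for _ in range(rng.integers(1,4))]
    v=ev(ws,qs,p0); best.append((v[0],np.round(ws,2).tolist(),*[np.round(x,2) for x in v[1:]]))
best.sort(key=lambda t:t[0])
for b in best[:4]: print(b)
E
```

```text
[-1.87  0.48  1.16  1.21 -0.41  1.7  -1.02] [0.268 0.556 0.463] [0.254 0.535 0.467]
(np.float64(1.4781192162460723), [[46.75, 0.78, 0.44, -14.86, -27.78], [48.86, 0.6, 0.45, -10.3, 23.46], [6.22, 0.78, 0.37, -0.58, 42.79]], array([-0.15,  0.09,  0.63,  2.02, -0.47,  0.74,  0.87]), array([-0.32,  0.76,  0.4 ,  0.77, -0.26,  1.66,  0.82]), np.int64(51), np.float64(0.0), np.float64(0.44))
(np.float64(1.5352860704934486), [[-30.08, 0.74, 0.36, 23.0, -70.79], [-20.86, 0.64, 0.38, -10.53, -21.7], [-33.09, 0.67, 0.46, 4.95, 10.6]], array([-0.09,  0.09,  0.56,  2.02, -0.46,  0.73,  0.86]), array([ 0.14,  0.47,  0.71,  1.09, -0.34,  1.6 ,  0.36]), np.int64(62), np.float64(0.0), np.float64(0.5))
(np.float64(1.6190979222936077), [[3.45, 0.66, 0.36, 17.04, -20.02]], array([-0.53,  0.15,  1.06,  2.02, -0.58,  0.78,  0.98]), array([-1.02,  0.4 ,  1.15,  1.58, -0.36,  1.1 , -0.12]), np.int64(22), np.float64(0.04), np.float64(0.16))
(np.float64(1.6247200907382098), [[7.65, 0.71, 0.49, -14.4, 18.99], [57.26, 0.51, 0.42, 17.27, 29.45], [5.99, 0.6, 0.36, 5.02, 51.28]], array([ 1.14,  0.1 , -0.77,  2.02, -0.25,  0.68,  0.66]), array([ 0.5 ,  0.4 , -0.93,  1.46,  0.27,  1.37,  0.58]), np.int64(61), np.float64(0.0), np.float64(0.35))
```

```bash
python3 - <<'E'
from srch2 import *
s=observe(); qs=np.array(s["joints"])
p0=(np.array(s["position"]),R.from_rotvec(s["ee_rot"]))
rng=np.random.default_rng(5); best=[]
for it in range(450):
    ws=[[rng.uniform(-45,80),rng.uniform(.5,.78),rng.uniform(.36,.48),rng.uniform(-15,25),rng.uniform(-80,80)] for _ in range(rng.integers(1,4))]
    v=ev(ws,qs,p0); best.append((v[0]+10*max(0,.06-v[4])-.5*abs(v[1][4])*0,np.round(ws,2).tolist(),*[np.round(x,2) for x in v[1:]]))
best.sort(key=lambda t:t[0])
for b in best[:4]: print(b)
E
```

```text
(np.float64(1.6229441327699572), [[8.34, 0.6, 0.4, 1.5, -48.52], [-34.4, 0.7, 0.37, 23.13, 10.08]], array([-0.41,  0.12,  0.92,  2.02, -0.54,  0.76,  0.94]), array([-0.19,  0.35,  1.07,  1.61, -0.56,  1.03,  0.58]), np.int64(34), np.float64(0.06), np.float64(0.27))
(np.float64(1.6244787767715065), [[-7.06, 0.75, 0.42, 15.92, -0.14]], array([-0.5 ,  0.14,  1.03,  2.02, -0.57,  0.77,  0.97]), array([-0.51,  0.54,  1.02,  1.24, -0.55,  1.33,  0.32]), np.int64(26), np.float64(0.08), np.float64(0.28))
(np.float64(1.6466113032440233), [[-2.53, 0.77, 0.44, 4.16, 0.06]], array([-0.51,  0.14,  1.04,  2.02, -0.58,  0.78,  0.97]), array([-0.33,  0.74,  0.93,  0.78, -0.61,  1.75,  0.24]), np.int64(26), np.float64(0.16), np.float64(0.27))
(np.float64(1.650763492885685), [[12.13, 0.63, 0.36, 0.5, -34.29]], array([-0.54,  0.15,  1.08,  2.02, -0.59,  0.78,  0.99]), array([-0.9 ,  0.56,  1.09,  1.33, -0.49,  1.52, -0.25]), np.int64(23), np.float64(0.13), np.float64(0.16))
```

```bash
python3 - <<'E'
from srch2 import *
print(cmd(TP(-2.5,.75,.43,5,0)))
s=observe(); qs=np.array(s["joints"]); p0=(np.array(s["position"]),R.from_rotvec(s["ee_rot"]))
W=pose(-2.5,.75,.43,5,0); q,m=run(qs,line(p0,W)+line(W,Gt)); print(q,m)
g=tool_at(Tb(BL),-.057,.146); g=(g[:3,3],R.from_matrix(g[:3,:3])); q,m=run(q,line(Gt,g)); print(q,m)
U=(g[0]+[0,0,.25],g[1]); q,m=run(q,line(g,U)); print(q,m)
H=pose(15,.58,.45,0,-4.4); q,m=run(q,line(U,H)); print(q,m)
H2=pose(21,.55,.25,0,-10.4); q,m=run(q,line(H,H2)); print(q,m)
E
```

```text
[-0.4857, 0.5834, 0.0546, -0.0526, 0.011, -0.1476]
[-0.5078472   0.14057526  1.03683626  2.02398684 -0.57334677  0.7753856
  0.97082536] 0.14919624735478543
[-0.31671992  0.36479354  0.86069678  2.07023148 -0.93950688  0.6724882
  1.28119618] 0.30953977608881655
[-0.6073329   0.1287732   1.10339805  1.69054381 -0.4281369   1.06951923
  0.72497268] 0.21660195260897708
[-0.93066656  0.39567947  0.95238272  1.27431772 -0.31997575  1.6267019
  0.15095946] 0.22007972497270822
[-1.10845574  0.40946361  0.92475278  1.7201321  -0.34977372  1.18802383
  0.09598824] 0.3659246982636222
```

The whole chain is feasible in simulation, so I'll go.

Emit:
{"name": "jog_arm", "arguments": {
  "motion": [
    [[-0.486, 0.583, 0.055, -0.053, 0.011, -0.148, -1], [-0.486, 0.583, 0.055, -0.053, 0.011, -0.148, -1], [-0.486, 0.583, 0.055, -0.053, 0.011, -0.148, -1], [-0.486, 0.583, 0.055, -0.053, 0.011, -0.148, -1], [-0.486, 0.583, 0.055, -0.053, 0.011, -0.148, -1], [-0.486, 0.583, 0.055, -0.053, 0.011, -0.148, -1], [-0.486, 0.583, 0.055, -0.053, 0.011, -0.148, -1], [-0.486, 0.583, 0.055, -0.053, 0.011, -0.148, -1], [-0.486, 0.583, 0.055, -0.053, 0.011, -0.148, -1], [-0.486, 0.583, 0.055, -0.053, 0.011, -0.148, -1]]
  ]
}}

```text
clock: 6.27
position: [0.5312, 0.2298, 0.4465]
ee_rot: [2.223, 2.129, 0.098]
force: [1.0, 1.2, -1.0]
width: 0.998
gripper_force: 0.0
```

```bash
python3 - <<'E'
from srch2 import *
s=observe(); print(np.round(s["joints"],2)); print(cmd(TP(-2.5,.75,.43,5,0)))
E
```

```text
[-1.34  0.32  1.16  1.42 -0.27  1.51 -0.24]
[-0.2529, 0.227, 0.0361, 0.0016, -0.0028, 0.0001]
```

Emit:
{"name": "jog_arm", "arguments": {
  "motion": [
    [[-0.253, 0.227, 0.036, 0, 0, 0, -1], [-0.253, 0.227, 0.036, 0, 0, 0, -1], [-0.253, 0.227, 0.036, 0, 0, 0, -1], [-0.253, 0.227, 0.036, 0, 0, 0, -1], [-0.253, 0.227, 0.036, 0, 0, 0, -1], [-0.253, 0.227, 0.036, 0, 0, 0, -1], [-0.253, 0.227, 0.036, 0, 0, 0, -1], [-0.253, 0.227, 0.036, 0, 0, 0, -1], [-0.253, 0.227, 0.036, 0, 0, 0, -1]]
  ]
}}

```text
clock: 7.02
position: [0.7498, -0.0398, 0.4275]
ee_rot: [2.233, 2.118, 0.09]
force: [0.9, -1.9, -0.2]
width: 1.001
gripper_force: 0.0
```

```bash
python3 - <<'E'
from srch2 import *
s=observe(); print(np.round(s["joints"],2)); print(cmd(G))
E
```

```text
[-0.43  0.66  0.98  0.96 -0.57  1.67  0.27]
[-0.1545, -0.2031, 0.1431, -0.3497, 0.0418, -0.153]
```

Emit:
{"name": "jog_arm", "arguments": {
  "motion": [
    [[-0.154, -0.203, 0.143, -0.35, 0.042, -0.153, -1], [-0.154, -0.203, 0.143, -0.35, 0.042, -0.153, -1], [-0.154, -0.203, 0.143, -0.35, 0.042, -0.153, -1], [-0.154, -0.203, 0.143, -0.35, 0.042, -0.153, -1], [-0.154, -0.203, 0.143, -0.35, 0.042, -0.153, -1], [-0.154, -0.203, 0.143, -0.35, 0.042, -0.153, -1], [-0.154, -0.203, 0.143, -0.35, 0.042, -0.153, -1], [-0.154, -0.203, 0.143, -0.35, 0.042, -0.153, -1], [-0.154, -0.203, 0.143, -0.35, 0.042, -0.153, -1], [-0.154, -0.203, 0.143, -0.35, 0.042, -0.153, -1]]
  ]
}}

```text
clock: 7.85
position: [0.5485, -0.1789, 0.2675]
ee_rot: [1.881, 2.095, 0.471]
force: [0.0, 1.0, 0.0]
width: 1.001
gripper_force: 0.0
```

```bash
python3 - <<'E'
from srch2 import *
s=observe(); print(np.round(s["joints"],2)); print(cmd(G)); print(cmd(tool_at(Tb(BL),-.057,.146)))
p=camera_params("wrist"); im=get_image("wrist")[:,:,::-1].copy(); cv2.imwrite("pics/w2raw.png",im)
X=tf(Tb(BL),[[-.005,.08,.18],[.005,.08,.18],[.005,-.08,.18],[-.005,-.08,.18]]); px=proj(p,X); print(np.round(px,1))
g=cv2.cvtColor(im,cv2.COLOR_BGR2HSV)
for r in (80,120,160): print(r, im[r,int(px[0,0])-8:int(px[1,0])+12].tolist()[::1][:0], [int(v) for v in im[r,int(px[0,0])-8:int(px[1,0])+12,1]])
E
```

```text
[-0.53  0.15  1.02  2.04 -0.57  0.72  0.94]
[-0.0056, 0.0025, 0.0009, 0.0012, -0.0068, 0.0012]
[-0.0063, 0.0024, 0.1109, 0.0012, -0.0068, 0.0012]
[[316.9  10.4]
 [332.1  10.5]
 [329.8 238.6]
 [316.9 238.6]]
80 [] [107, 107, 106, 107, 107, 107, 105, 104, 109, 125, 141, 141, 142, 141, 142, 142, 143, 142, 144, 143, 142, 143, 141, 142, 156, 174, 175, 175, 175, 176, 169, 136, 90, 92, 123, 160]
120 [] [107, 105, 106, 106, 105, 105, 105, 102, 101, 114, 137, 137, 138, 140, 140, 139, 141, 142, 143, 143, 145, 146, 147, 133, 104, 107, 107, 109, 108, 108, 103, 86, 81, 96, 130, 156]
160 [] [107, 107, 106, 105, 107, 107, 106, 103, 102, 110, 127, 136, 136, 136, 137, 138, 139, 140, 140, 141, 142, 145, 145, 131, 100, 102, 104, 105, 103, 103, 96, 78, 77, 86, 97, 98]
```

Predicted and measured edges of the board's top agree to about 1 px. I'll descend and close.

Emit:
{"name": "jog_arm", "arguments": {
  "motion": [
    [[-0.006, 0.002, 0.04, 0.001, -0.007, 0.001, -1], [-0.006, 0.002, 0.075, 0.001, -0.007, 0.001, -1], [-0.006, 0.002, 0.1, 0.001, -0.007, 0.001, -1], [-0.006, 0.002, 0.111, 0.001, -0.007, 0.001, -1], [-0.006, 0.002, 0.111, 0.001, -0.007, 0.001, -1], [-0.006, 0.002, 0.111, 0.001, -0.007, 0.001, -1]]
  ]
}}

```text
clock: 8.4
position: [0.603, -0.1767, 0.1702]
ee_rot: [1.872, 2.095, 0.463]
force: [0.3, -0.7, 0.6]
width: 1.001
gripper_force: 0.0
```

```bash
python3 - <<'E'
from srch2 import *
s=observe(); print(np.round(s["joints"],2)); print(cmd(tool_at(Tb(BL),-.057,.146)))
E
```

```text
[-0.31  0.39  0.8   2.06 -0.96  0.61  1.27]
[-0.002, -0.0057, -0.0003, 0.0025, 0.0008, 0.0075]
```

Emit:
{"name": "jog_arm", "arguments": {
  "motion": [
    [[0, 0, 0, 0, 0, 0, -1]]
  ]
}}

```text
clock: 8.48
position: [0.603, -0.1773, 0.1715]
ee_rot: [1.872, 2.093, 0.465]
force: [-0.1, 1.1, 0.6]
width: 1.004
gripper_force: 0.0
```

```bash
python3 - <<'E'
from srch2 import *
print(cmd(tool_at(Tb(BL),-.057,.146)))
E
```

```text
[-0.0014, -0.0061, 0.0009, 0.0045, 0.0015, 0.0069]
```

Emit:
{"name": "jog_arm", "arguments": {
  "motion": [
    [[0, -0.006, 0.001, 0, 0, 0, -1], [0, -0.006, 0.001, 0, 0, 0, -1]]
  ]
}}

```text
clock: 8.65
position: [0.5964, -0.178, 0.1674]
ee_rot: [1.873, 2.092, 0.465]
force: [-0.4, 0.4, 0.0]
width: 0.997
gripper_force: 0.0
```

```bash
python3 - <<'E'
from srch2 import *
print(cmd(tool_at(Tb(BL),-.057,.146)))
E
```

```text
[-0.0015, 0.0015, 0.0001, 0.0041, 0.001, 0.0062]
```

Centred to 1.5 mm. Closing now.

Emit:
{"name": "jog_arm", "arguments": {
  "motion": [
    [[0, 0.001, 0, 0, 0, 0, 0], [0, 0.001, 0, 0, 0, 0, 0.5], [0, 0.001, 0, 0, 0, 0, 0.8], [0, 0.001, 0, 0, 0, 0, 1], [0, 0.001, 0, 0, 0, 0, 1], [0, 0.001, 0, 0, 0, 0, 1], [0, 0.001, 0, 0, 0, 0, 1], [0, 0.001, 0, 0, 0, 0, 1]]
  ],
  "force": 30
}}

```text
clock: 9.32
position: [0.5979, -0.1778, 0.1672]
ee_rot: [1.873, 2.093, 0.464]
force: [-0.4, 0.5, -0.4]
width: 0.468
gripper_force: 0.0
```

Emit:
{"name": "jog_arm", "arguments": {
  "motion": [
    [[0, 0, 0, 0, 0, 0, 1], [0, 0, 0, 0, 0, 0, 1], [0, 0, 0, 0, 0, 0, 1], [0, 0, 0, 0, 0, 0, 1], [0, 0, 0, 0, 0, 0, 1], [0, 0, 0, 0, 0, 0, 1], [0, 0, 0, 0, 0, 0, 1], [0, 0, 0, 0, 0, 0, 1]]
  ]
}}

```text
clock: 9.98
position: [0.599, -0.1777, 0.1678]
ee_rot: [1.871, 2.093, 0.465]
force: [5.6, 0.3, -1.3]
width: 0.111
gripper_force: 29.8
```

```bash
python3 - <<'E'
from srch2 import *
T=tcp(); A=np.linalg.inv(Tb(BL))@T; print(np.round(A,4)); np.save("A.npy",A)
M=T.copy(); M[:3,3]+=-T[:3,2]*.13; 
U=TP(-8,.62,.45,0,10); print(cmd(M),cmd(U)); print(np.round(M[:3,3],3),np.round(U[:3,3],3))
E
```

```text
[[-0.0071  1.      0.0047  0.001 ]
 [ 1.      0.0071 -0.0013 -0.0554]
 [-0.0014  0.0047 -1.      0.1453]
 [ 0.      0.      0.      1.    ]]
[0.0, 0.0, -0.13, 0.0, 0.0, -0.0] [0.088, 0.1432, -0.2448, 0.441, -0.0125, 0.0754]
[ 0.544 -0.183  0.285] [ 0.614 -0.086  0.45 ]
```

Emit:
{"name": "jog_arm", "arguments": {
  "motion": [
    [[0, 0, -0.015, 0, 0, 0, 1], [0, 0, -0.04, 0, 0, 0, 1], [0, 0, -0.07, 0, 0, 0, 1], [0, 0, -0.1, 0, 0, 0, 1], [0, 0, -0.13, 0, 0, 0, 1], [0, 0, -0.13, 0, 0, 0, 1]]
  ]
}}

```text
clock: 10.48
position: [0.5422, -0.1859, 0.2888]
ee_rot: [1.873, 2.088, 0.468]
force: [0.5, -0.6, -1.1]
width: 0.109
gripper_force: 30.0
```

```bash
python3 - <<'E'
from srch2 import *
s=observe(); print(np.round(s["joints"],2),s["width"],s["gripper_force"]); p0=(np.array(s["position"]),R.from_rotvec(s["ee_rot"]))
for w in ([-8,.6,.44,5,12],[-5,.62,.45,0,10],[0,.65,.45,0,8]):
    W=pose(*w); q,m=run(np.array(s["joints"]),line(p0,W)); H=pose(22,.53,.42,0,-11.35); q2,m2=run(q,line(W,H)); H2=pose(22,.53,.25,0,-11.35); q3,m3=run(q2,line(H,H2)); print(w,np.round(q,2),m,np.round(q2,2),m2,np.round(q3,2),m3,cmd(TP(*w)))
E
```

```text
[-0.61  0.1   1.09  2.02 -0.49  0.74  0.88] 0.10889863695632214 29.989233544911258
[-8, 0.6, 0.44, 5, 12] [-0.6   0.39  1.05  1.34 -0.38  1.52  0.48] 0.21730546929039618 [-1.21  0.3   1.03  1.46 -0.25  1.52 -0.  ] 0.2522397247566366 [-1.19  0.38  0.98  1.77 -0.34  1.18  0.08] 0.2964013984236913 [0.0956, 0.1217, -0.1099, 0.3568, -0.0063, 0.0378]
[-5, 0.62, 0.45, 0, 10] [-0.53  0.5   1.01  1.17 -0.42  1.68  0.46] 0.22029828805424612 [-1.22  0.3   1.05  1.46 -0.26  1.53  0.01] 0.26352382831504273 [-1.2   0.39  1.    1.77 -0.35  1.18  0.09] 0.27220923531727537 [0.1223, 0.15, -0.1077, 0.4441, -0.0008, 0.021]
[0, 0.65, 0.45, 0, 8] [-0.55  0.55  0.97  1.08 -0.45  1.71  0.42] 0.22389974190150608 [-1.22  0.3   1.05  1.46 -0.26  1.53  0.01] 0.27243879918771996 [-1.2   0.39  1.    1.77 -0.35  1.18  0.09] 0.2745633481395886 [0.1726, 0.1844, -0.0915, 0.444, 0.0108, -0.0305]
```

Emit:
{"name": "jog_arm", "arguments": {
  "motion": [
    [[0, 0.017, -0.037, 0, 0, 0, 1], [0, 0.034, -0.072, 0, 0, 0, 1], [0.122, 0.15, -0.108, 0.444, 0, 0.021, 1], [0.122, 0.15, -0.108, 0.444, 0, 0.021, 1], [0.122, 0.15, -0.108, 0.444, 0, 0.021, 1], [0.122, 0.15, -0.108, 0.444, 0, 0.021, 1], [0.122, 0.15, -0.108, 0.444, 0, 0.021, 1], [0.122, 0.15, -0.108, 0.444, 0, 0.021, 1]]
  ]
}}

```text
clock: 11.15
position: [0.6234, -0.0441, 0.443]
ee_rot: [-2.102, -2.325, 0.01]
force: [-0.0, -0.1, -2.6]
width: 0.107
gripper_force: 30.0
```

```bash
cat >> h.py <<'E'
ST=[.578,.2805,10.65]
def hang(A,d,dz,dy=0.):
    """tool pose so that hole1 lies d m before (robot side of) the peg's tip centre along peg horizontally, dz above peg axis there"""
    y=np.radians(ST[2]); px=-.058-d; X=tf(Tb([ST[0],ST[1],0,ST[2],0]),[[px,dy,.2165+np.tan(np.radians(8))*d+dz]])[0]
    B=Tb([0,0,0,ST[2],0]); B[:3,3]=X-B[:3,:3]@[0,-.0215,.15]; return B@A
E
python3 - <<'E'
from srch2 import *
A=np.load("A.npy"); A[0,3]=0
A[:3,:3]=RT if True else A[:3,:3]
A0=np.load("A.npy"); A[:3,:3]=A0[:3,:3]; np.save("A.npy",A)
s=observe(); print(np.round(s["joints"],2)); p0=(np.array(s["position"]),R.from_rotvec(s["ee_rot"])); q=np.array(s["joints"])
for d,dz in [(.06,.12),(.06,0),(-.03,0)]:
    H=hang(A,d,dz); h=(H[:3,3],R.from_matrix(H[:3,:3])); q,m=run(q,line(p0,h)); p0=h; print(np.round(q,2),round(m,2),np.round(h[0],3)); print(cmd(H))
E
```

```text
[-0.6   0.48  1.04  1.21 -0.41  1.67  0.45]
[-1.34  0.31  1.08  1.64 -0.28  1.35 -0.03] 0.23 [0.468 0.225 0.34 ]
[0.2836, -0.1263, 0.1042, -0.0141, -0.0023, -0.0923]
[-1.29  0.4   1.02  1.83 -0.38  1.11  0.06] 0.24 [0.468 0.225 0.22 ]
[0.2835, -0.1251, 0.2242, -0.0141, -0.0023, -0.0923]
[-1.09  0.57  0.94  1.64 -0.49  1.18  0.16] 0.32 [0.557 0.242 0.208]
[0.2912, -0.0353, 0.236, -0.0141, -0.0023, -0.0923]
```

Emit:
{"name": "jog_arm", "arguments": {
  "motion": [
    [[0.284, -0.126, 0.05, -0.014, -0.002, -0.092, 1], [0.284, -0.126, 0.05, -0.014, -0.002, -0.092, 1], [0.284, -0.126, 0.05, -0.014, -0.002, -0.092, 1], [0.284, -0.126, 0.05, -0.014, -0.002, -0.092, 1], [0.284, -0.126, 0.05, -0.014, -0.002, -0.092, 1], [0.284, -0.126, 0.05, -0.014, -0.002, -0.092, 1], [0.284, -0.126, 0.05, -0.014, -0.002, -0.092, 1], [0.284, -0.126, 0.05, -0.014, -0.002, -0.092, 1], [0.284, -0.126, 0.05, -0.014, -0.002, -0.092, 1], [0.284, -0.126, 0.05, -0.014, -0.002, -0.092, 1]]
  ]
}}

```text
clock: 11.98
position: [0.466, 0.2217, 0.3954]
ee_rot: [2.002, 2.414, 0.007]
force: [0.3, -1.0, -1.8]
width: 0.104
gripper_force: 30.0
```

```bash
python3 - <<'E'
from srch2 import *
A=np.load("A.npy"); s=observe(); print(np.round(s["joints"],2)); print(cmd(hang(A,.06,.12)),cmd(hang(A,.06,.0)))
B=tcp()@np.linalg.inv(A)
S=lambda X:tf(Tb([ST[0],ST[1],0,ST[2],0]),X)
th=np.linspace(0,2*np.pi,25)
def draw(c):
    p=camera_params(c); im=get_image(c)[:,:,::-1].copy(); cv2.imwrite(f"pics/raw_{c}3.png",im)
    for P,col in [(tf(B,[[0,-.08,0],[0,-.004,0],[0,-.004,.124],[0,.08,.124],[0,.08,.18],[0,-.08,.18]]),(0,0,255)),(S([[-.063,0,.217],[.031,0,.204]]),(255,0,0)),(tf(B,np.c_[0*th+.005,-.0215+.01*np.cos(th),.15+.01*np.sin(th)]),(0,255,0))]:
        cv2.polylines(im,[np.round(proj(p,P)*16).astype(int)],len(P)>2,col,1,cv2.LINE_AA,4)
    return im
a=draw("wrist"); b=draw("scene"); c=draw("top")
b=cv2.resize(b[80:230,290:440],(400,400),interpolation=3); c=cv2.resize(c[110:260,215:365],(400,400),interpolation=3); a=cv2.resize(a,(320,200))
m=np.zeros((600,800,3),np.uint8); m[:400,:400]=b; m[:400,400:]=c; m[400:,:320]=a; cv2.imwrite("pics/m3.png",m)
E
```

```text
[-1.41  0.21  1.09  1.6  -0.18  1.44 -0.12]
[0.0033, 0.0025, 0.0552, 0.0023, 0.0001, -0.0066] [0.0035, 0.0017, 0.1752, 0.0023, 0.0001, -0.0066]
```

View pics/m3.png

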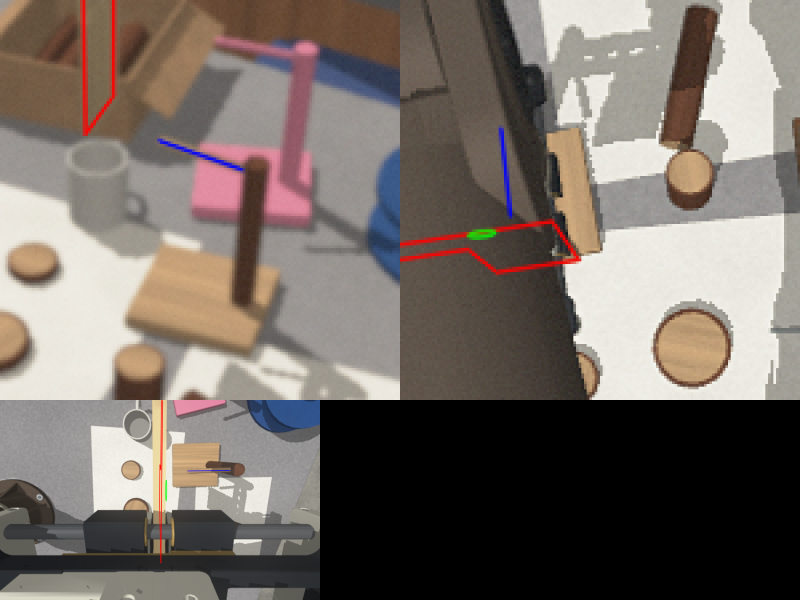

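```bash
python3 - <<'E'
import cv2,numpy as np
a=cv2.imread("pics/raw_scene3.png")[0:200,180:480]; b=cv2.imread("pics/raw_wrist3.png")[0:260,160:560]
m=np.zeros((600,800,3),np.uint8); m[:300,:450]=cv2.resize(a,(450,300)); m[300:,:461]=cv2.resize(b,(461,300)); 
m[300:600,470:800]=cv2.resize(cv2.imread("pics/raw_scene3.png")[200:400,190:410],(330,300)); cv2.imwrite("pics/m4.png",m)
E
```

```text
(no output)
```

View pics/m4.png

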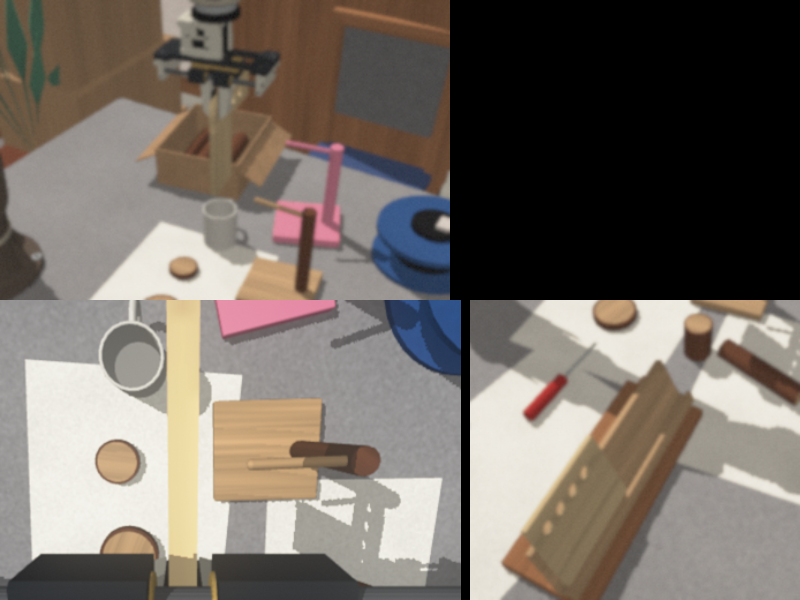

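The board is in hand. In the scene crop its leg hangs in front of the box. In the wrist view the peg tip is at about (376,142) and the root at about (461,140). I'll compare these with the predictions.

```bash
python3 - <<'E'
from srch2 import *
A=np.load("A.npy"); p=camera_params("wrist"); B=tcp()@np.linalg.inv(A)
S=lambda X:tf(Tb([ST[0],ST[1],0,ST[2],0]),X)
print("peg",proj(p,S([[-.063,0,.217],[.031,0,.204]])).round(1).tolist())
print("board",proj(p,tf(B,[[-.005,.08,.18],[.005,.08,.18],[-.005,.0,.18],[.005,0,.18]])).round(1).tolist())
im=cv2.imread("pics/raw_wrist3.png"); g=im.astype(int)
for r in (20,60,120,180): 
    d=np.abs(np.diff(g[r,290:350].sum(1))); i=np.argsort(d)[-4:]; print(r,sorted((i+290).tolist()))
print(im[136:150,372:378].sum(2).tolist())
# stand base corners predicted
print(proj(p,S([[-.075,.07,.02],[-.075,-.07,.02],[.075,-.07,.02],[.075,.07,.02]])).round(1).tolist(), "seen ~", [[345+0,87.5],[345,434*.868-0]])
# mid peg: dark/bright band rows at several columns
for c in (385,400,415,430): print(c,[int(v) for v in im[130:156,c].sum(1)])
E
```

```text
peg [[372.4, 137.5], [457.8, 135.9]]
board [[310.0, -117.6], [341.8, -117.3], [309.9, 140.3], [336.5, 140.4]]
20 [302, 303, 304, 333]
60 [299, 300, 304, 332]
120 [305, 343, 344, 345]
180 [305, 306, 330, 331]
[[468, 465, 464, 465, 464, 462], [466, 469, 463, 464, 456, 442], [465, 462, 457, 448, 449, 439], [462, 464, 452, 454, 472, 488], [470, 460, 459, 481, 509, 517], [480, 465, 456, 505, 528, 536], [483, 472, 465, 505, 525, 533], [481, 471, 462, 481, 503, 507], [476, 467, 445, 445, 468, 472], [458, 454, 427, 406, 419, 427], [451, 456, 451, 410, 381, 371], [459, 462, 461, 445, 411, 396], [465, 464, 466, 464, 460, 460], [469, 468, 465, 469, 470, 467]]
[[344.7, 83.3], [343.6, 171.2], [432.7, 170.5], [439.9, 82.6]] seen ~ [[345, 87.5], [345, 376.712]]
385 [512, 509, 495, 482, 467, 463, 460, 437, 431, 465, 485, 493, 485, 461, 424, 383, 346, 392, 455, 465, 475, 478, 482, 488, 496, 495]
400 [500, 496, 490, 489, 493, 489, 447, 415, 450, 474, 488, 483, 470, 434, 392, 346, 383, 461, 468, 456, 463, 464, 474, 480, 483, 485]
415 [210, 209, 210, 206, 196, 206, 320, 430, 467, 481, 481, 470, 444, 405, 360, 348, 420, 488, 491, 482, 462, 454, 467, 474, 472, 472]
430 [210, 211, 211, 212, 208, 236, 287, 315, 326, 328, 329, 322, 308, 293, 284, 306, 388, 459, 494, 487, 485, 482, 469, 457, 457, 461]
```

```bash
python3 - <<'E'
import cv2,numpy as np
for f,cols,rows in (("w1raw",(335,338,341),(26,46)),("w2raw",(320,324,328),(2,22))):
    im=cv2.imread(f"pics/{f}.png").astype(int)
    for c in cols: print(f,c,[int(v) for v in im[rows[0]:rows[1],c].sum(1)])
im=cv2.imread("pics/w1raw.png").astype(int); print([int(v) for v in im[100,320:356].sum(1)])
E
```

```text
w1raw 335 [697, 699, 699, 700, 705, 711, 712, 709, 702, 662, 618, 616, 618, 616, 617, 617, 619, 621, 621, 622]
w1raw 338 [696, 700, 703, 700, 704, 707, 707, 706, 698, 663, 624, 623, 623, 623, 624, 624, 623, 626, 623, 623]
w1raw 341 [707, 707, 703, 697, 699, 702, 702, 699, 690, 662, 633, 632, 631, 632, 633, 634, 633, 632, 631, 632]
w2raw 320 [700, 700, 695, 695, 701, 705, 708, 709, 683, 631, 613, 614, 614, 612, 614, 613, 617, 617, 619, 622]
w2raw 324 [706, 708, 708, 708, 705, 700, 700, 702, 681, 635, 624, 624, 624, 623, 624, 623, 623, 622, 622, 622]
w2raw 328 [704, 705, 702, 707, 707, 703, 702, 700, 682, 645, 633, 633, 633, 633, 633, 633, 634, 634, 633, 634]
[509, 512, 513, 506, 495, 486, 430, 333, 365, 433, 460, 561, 642, 646, 646, 648, 649, 651, 649, 649, 648, 646, 646, 613, 454, 301, 304, 398, 480, 589, 699, 705, 705, 705, 701, 699]
```

```bash
sed -i 's/^ST=.*/ST=[.582,.2765,10.65]/' h.py; python3 - <<'E'
from srch2 import *
A=np.load("A.npy"); print(cmd(hang(A,.045,.0)))
E
```

```text
[0.0025, 0.0181, 0.1786, 0.0045, 0.0002, -0.0135]
```

Emit:
{"name": "jog_arm", "arguments": {
  "motion": [
    [[0.002, 0.005, 0.04, 0.004, 0, -0.013, 1], [0.002, 0.01, 0.08, 0.004, 0, -0.013, 1], [0.002, 0.018, 0.12, 0.004, 0, -0.013, 1], [0.002, 0.018, 0.155, 0.004, 0, -0.013, 1], [0.002, 0.018, 0.178, 0.004, 0, -0.013, 1], [0.002, 0.018, 0.178, 0.004, 0, -0.013, 1], [0.002, 0.018, 0.178, 0.004, 0, -0.013, 1]]
  ]
}}

```text
clock: 12.72
position: [0.487, 0.2234, 0.2189]
ee_rot: [1.996, 2.42, 0.002]
force: [0.9, -0.4, -0.4]
width: 0.106
gripper_force: 30.0
```

```bash
cat > look.py <<'E'
from srch2 import *
import sys
n=sys.argv[1]; A=np.load("A.npy"); s=observe(); print(np.round(s["joints"],2)); print(cmd(hang(A,.045,.0)))
B=tcp()@np.linalg.inv(A); p=camera_params("wrist"); w=get_image("wrist")[:,:,::-1].copy()
S=lambda X:tf(Tb([ST[0],ST[1],0,ST[2],0]),X)
print("peg",proj(p,S([[-.063,0,.217],[.031,0,.204]])).round(1).tolist())
print("board",proj(p,tf(B,[[-.005,.0,.18],[.005,0,.18]])).round(1).tolist())
ps=camera_params("scene"); sc=get_image("scene")[:,:,::-1].copy()
th=np.linspace(0,2*np.pi,24,endpoint=False)
for k,y in enumerate((-.0515,-.0215,.0085,.0385)): print("hole",k,proj(ps,tf(B,[[.005,y,.15]])).round(1).tolist())
print("scene peg",proj(ps,S([[-.063,0,.217],[.031,0,.204]])).round(1).tolist(),"corner",proj(ps,tf(B,[[0,-.08,0],[.005,.08,.18]])).round(1).tolist())
m=np.zeros((600,800,3),np.uint8); m[:300,:480]=cv2.resize(w,(480,300)); cv2.imwrite(f"pics/{n}_w.png",w); cv2.imwrite(f"pics/{n}_s.png",sc)
m[300:,:400]=cv2.resize(w[80:230,300:500],(400,300),interpolation=3); m[300:,400:]=cv2.resize(sc[70:160,290:410],(400,300),interpolation=3)
cv2.imwrite(f"pics/{n}.png",m)
E
python3 look.py m5
```

```text
[-1.24  0.4   0.98  1.86 -0.38  1.08  0.07]
[0.0006, 0.0002, 0.0007, -0.0007, 0.0015, -0.0013]
peg [[401.4, 176.9], [568.6, 173.1]]
board [[309.8, 140.3], [336.5, 140.5]]
hole 0 [[333.9, 134.7]]
hole 1 [[337.7, 128.9]]
hole 2 [[341.5, 123.4]]
hole 3 [[345.1, 118.1]]
scene peg [[349.4, 133.3], [381.2, 144.4]] corner [[328.4, 180.9], [350.2, 102.2]]
```

View pics/m5.png

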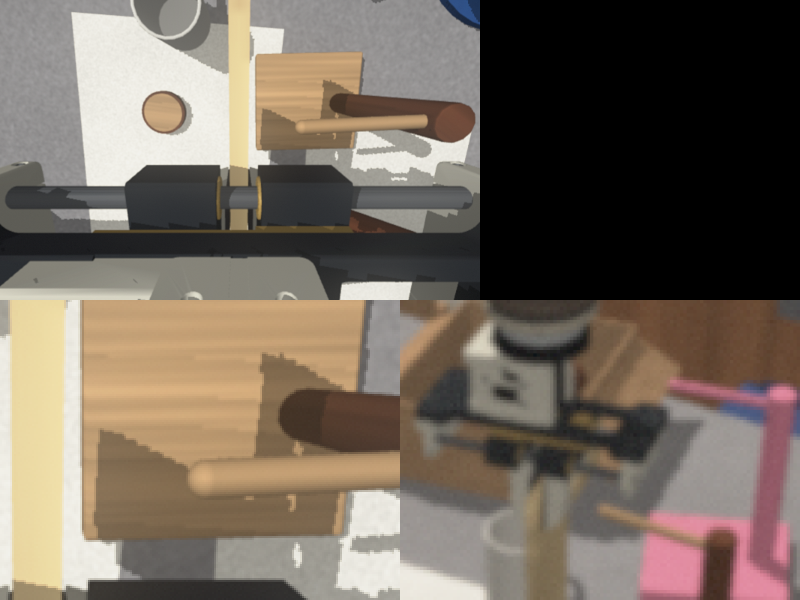

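The wrist close-up puts the peg tip at (394,169), with the board strip at cols 306-332. At this range that agrees with the original stand fit, so I'll revert my shift, adjust yaw a little (11.3°) and insert slowly.

```bash
sed -i 's/^ST=.*/ST=[.578,.2800,11.2]/' h.py; python3 - <<'E'
from srch2 import *
A=np.load("A.npy")
for d in (.02,.0,-.015,-.045): print(d,cmd(hang(A,d,.0)))
s=observe(); print(s["force"])
E
```

```text
0.02 [0.0031, 0.0209, 0.0063, 0.0032, -0.0004, -0.0095]
0.0 [0.0031, 0.0408, 0.0093, 0.0032, -0.0004, -0.0095]
-0.015 [0.0031, 0.0558, 0.0115, 0.0032, -0.0004, -0.0095]
-0.045 [0.0032, 0.0858, 0.016, 0.0032, -0.0004, -0.0095]
[ 1.3435729  -0.68979438 -1.91184733]
```

Emit:
{"name": "jog_arm", "arguments": {
  "motion": [
    [[0.004, 0.01, 0.004, 0.003, 0, -0.01, 1], [0.004, 0.02, 0.006, 0.003, 0, -0.01, 1], [0.004, 0.025, 0.007, 0.003, 0, -0.01, 1], [0.004, 0.032, 0.008, 0.003, 0, -0.01, 1], [0.004, 0.038, 0.009, 0.003, 0, -0.01, 1], [0.004, 0.044, 0.01, 0.003, 0, -0.01, 1], [0.004, 0.044, 0.01, 0.003, 0, -0.01, 1]]
  ]
}}

```text
clock: 13.4
position: [0.5302, 0.2376, 0.2092]
ee_rot: [1.981, 2.434, 0.002]
force: [0.1, 0.2, -2.5]
width: 0.109
gripper_force: 30.0
```

```bash
python3 - <<'E'
from srch2 import *
A=np.load("A.npy")
for d in (-.015,-.045): print(d,cmd(hang(A,d,.0)))
s=observe(); print(np.round(s["force"],1),np.round(s["ft_torque"],2))
w=get_image("wrist")[:,:,::-1].copy(); sc=get_image("scene")[:,:,::-1].copy()
m=np.zeros((600,800,3),np.uint8)
m[:300,:480]=cv2.resize(w[80:230,260:500],(480,300),interpolation=3); m[300:,:500]=cv2.resize(sc[80:200,290:490],(500,300),interpolation=3)
t=get_image("top")[:,:,::-1]; m[300:,500:]=cv2.resize(t[120:240,200:320],(300,300),interpolation=3)
cv2.imwrite("pics/m6.png",m)
E
```

```text
-0.015 [-0.0017, 0.0121, -0.0005, -0.0015, 0.0006, 0.0017]
-0.045 [-0.0019, 0.0421, 0.0039, -0.0015, 0.0006, 0.0017]
[ 0.1  0.2 -2.5] [-0.08 -0.03 -0.03]
```

View pics/m6.png

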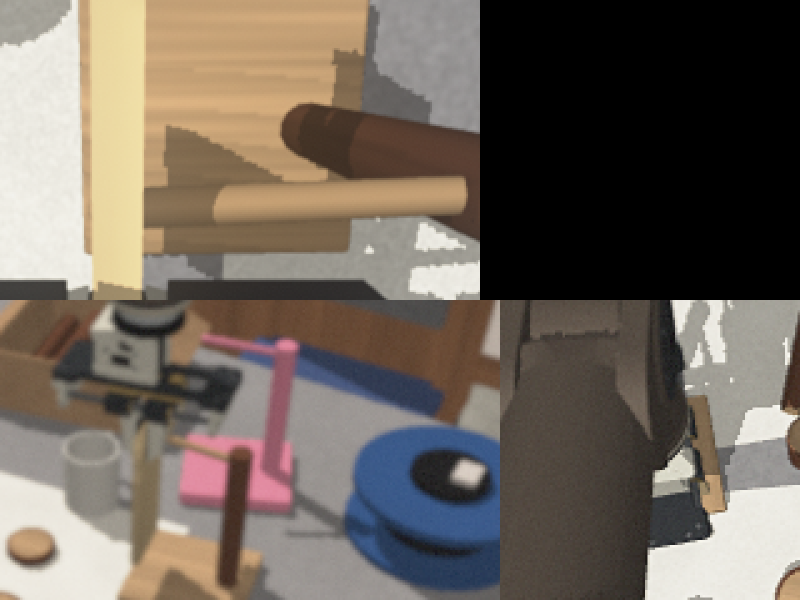

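No contact force with the tip at the hole, so I'll carry on.

Emit:
{"name": "jog_arm", "arguments": {
  "motion": [
    [[-0.001, 0.006, 0, 0, 0, 0, 1], [-0.001, 0.012, 0.001, 0, 0, 0, 1], [-0.001, 0.017, 0.001, 0, 0, 0, 1], [-0.001, 0.017, 0.001, 0, 0, 0, 1]]
  ]
}}

```text
clock: 13.88
position: [0.547, 0.2403, 0.2083]
ee_rot: [1.981, 2.434, 0.002]
force: [0.0, -0.1, -1.4]
width: 0.11
gripper_force: 30.0
```

Still free, so the peg is through the hole. Going in further.

Emit:
{"name": "jog_arm", "arguments": {
  "motion": [
    [[0, 0.008, 0.001, 0, 0, 0, 1], [0, 0.016, 0.002, 0, 0, 0, 1], [0, 0.023, 0.003, 0, 0, 0, 1], [0, 0.023, 0.003, 0, 0, 0, 1]]
  ]
}}

```text
clock: 14.22
position: [0.5699, 0.2449, 0.205]
ee_rot: [1.981, 2.434, 0.002]
force: [1.2, 0.7, -1.1]
width: 0.108
gripper_force: 30.0
```

```bash
python3 - <<'E'
from srch2 import *
A=np.load("A.npy")
print(cmd(hang(A,-.045,.0))); s=observe(); print(np.round(s["force"],1),np.round(s["ft_torque"],2))
w=get_image("wrist")[:,:,::-1].copy(); cv2.imwrite("pics/m7.png",cv2.resize(w[60:240,240:520],(784,504),interpolation=3))
E
```

```text
[-0.0011, 0.0018, -0.0005, -0.0015, 0.0009, 0.002]
[ 1.2  0.7 -1.1] [-0.08 -0.07 -0.01]
```

View pics/m7.png

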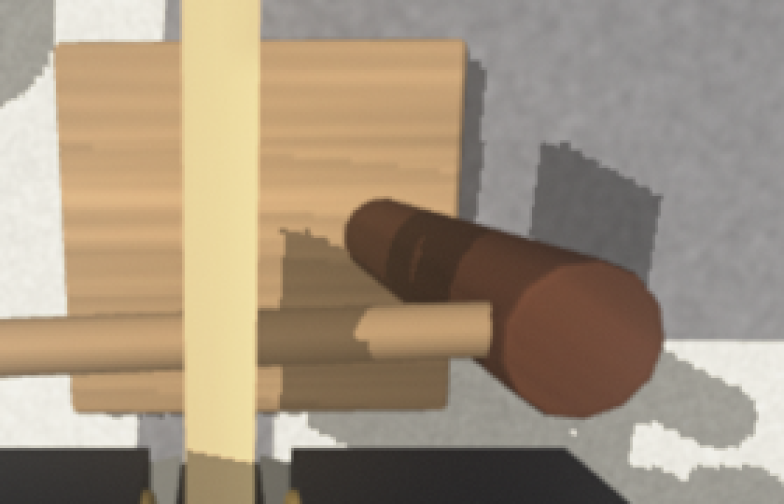

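The peg passes through the board (left side at row ~345, right side at row ~330). Lowering gently now.

Emit:
{"name": "jog_arm", "arguments": {
  "motion": [
    [[-0.001, 0, 0.0015, 0, 0, 0, 1], [-0.001, 0, 0.003, 0, 0, 0, 1], [-0.001, 0, 0.003, 0, 0, 0, 1]]
  ]
}}

```text
clock: 14.52
position: [0.5682, 0.2435, 0.202]
ee_rot: [1.982, 2.435, 0.001]
force: [-0.4, 0.0, -2.0]
width: 0.107
gripper_force: 30.0
```

Emit:
{"name": "jog_arm", "arguments": {
  "motion": [
    [[0, 0, 0.001, 0, 0, 0, 1], [0, 0, 0.001, 0, 0, 0, 1]]
  ]
}}

```text
clock: 14.68
position: [0.5684, 0.2437, 0.2013]
ee_rot: [1.981, 2.435, 0.001]
force: [0.0, -0.6, -1.0]
width: 0.111
gripper_force: 30.0
```

Emit:
{"name": "jog_arm", "arguments": {
  "motion": [
    [[0, 0, 0.001, 0, 0, 0, 1], [0, 0, 0.001, 0, 0, 0, 1]]
  ]
}}

```text
clock: 14.85
position: [0.5686, 0.2438, 0.2008]
ee_rot: [1.981, 2.435, 0.002]
force: [-1.8, -0.0, 3.5]
width: 0.108
gripper_force: 30.0
```

Contact at about +3.5 N, so the board rests on the peg. Releasing.

Emit:
{"name": "jog_arm", "arguments": {
  "motion": [
    [[0, 0, -0.0003, 0, 0, 0, 0.7], [0, 0, -0.0003, 0, 0, 0, 0.6], [0, 0, -0.0003, 0, 0, 0, 0.5], [0, 0, -0.0003, 0, 0, 0, 0.4], [0, 0, -0.0003, 0, 0, 0, 0.3], [0, 0, -0.0003, 0, 0, 0, 0.2], [0, 0, -0.0003, 0, 0, 0, 0.2], [0, 0, -0.0003, 0, 0, 0, 0.2], [0, 0, -0.0003, 0, 0, 0, 0.2], [0, 0, -0.0003, 0, 0, 0, 0.2]]
  ]
}}

```text
clock: 15.68
position: [0.5686, 0.2437, 0.2006]
ee_rot: [1.981, 2.435, 0.001]
force: [-0.4, -0.1, -0.3]
width: 0.399
gripper_force: 0.0
```

Emit:
{"name": "jog_arm", "arguments": {
  "motion": [
    [[0, 0, 0, 0, 0, 0, 0.2], [0, 0, 0, 0, 0, 0, 0.2], [0, 0, 0, 0, 0, 0, 0.2], [0, 0, 0, 0, 0, 0, 0.2]]
  ]
}}

```text
clock: 16.02
position: [0.5687, 0.2437, 0.2006]
ee_rot: [1.981, 2.435, 0.001]
force: [-0.1, 0.4, -0.1]
width: 0.401
gripper_force: 0.0
```

```bash
cat > strip.py <<'E'
from h import *
w=get_image("wrist").astype(int)
for r in (30,80,120,150):
    x=w[r,270:370]; m=(x[:,0]>205)&(x[:,2]<190)&(x[:,0]-x[:,2]>40); i=np.flatnonzero(m); print(r,(i.min()+270,i.max()+270,len(i)) if len(i) else None)
s=observe(); print(np.round(s["force"],1),s["width"])
E
python3 strip.py
```

```text
30 (np.int64(314), np.int64(342), 29)
80 (np.int64(313), np.int64(340), 28)
120 (np.int64(308), np.int64(338), 29)
150 (np.int64(310), np.int64(336), 27)
[-0.3  0.4 -0.3] 0.4018915742535807
```

The board is centred and clear of both fingers. Retracting straight up.

Emit:
{"name": "jog_arm", "arguments": {
  "motion": [
    [[0, 0.001, -0.01, 0, 0, 0, 0.2], [0, 0.001, -0.025, 0, 0, 0, 0.2], [0, 0.001, -0.045, 0, 0, 0, 0.2], [0, 0.001, -0.07, 0, 0, 0, 0.2], [0, 0.001, -0.1, 0, 0, 0, 0.2], [0, 0.001, -0.14, 0, 0, 0, 0.2], [0, 0.001, -0.14, 0, 0, 0, 0.2], [0, 0.001, -0.14, 0, 0, 0, 0.2]]
  ]
}}

```text
clock: 16.73
position: [0.5706, 0.2438, 0.3436]
ee_rot: [1.98, 2.433, 0.008]
force: [0.1, -0.1, -0.6]
width: 0.401
gripper_force: 0.0
```

```bash
python3 - <<'E'
from h import *
sc=get_image("scene")[:,:,::-1].copy(); w=get_image("wrist")[:,:,::-1].copy()
m=np.zeros((600,800,3),np.uint8); m[:,:480]=cv2.resize(sc[60:210,300:420],(480,600),interpolation=3); m[:200,480:]=cv2.resize(w,(320,200)); m[200:500,480:]=cv2.resize(sc[200:400,190:403],(320,300))
cv2.imwrite("pics/m8.png",m)
E
```

```text
(no output)
```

View pics/m8.png

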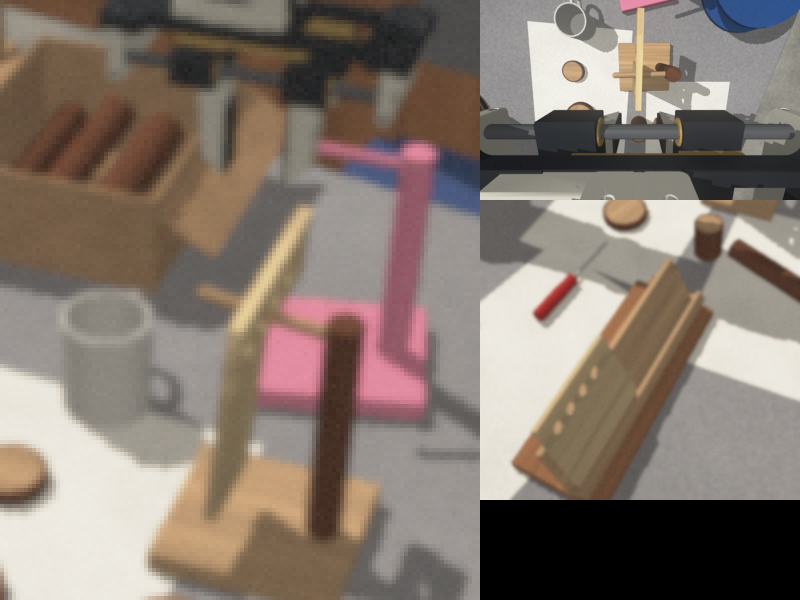

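The board hangs on the peg (passing through at crop (255,305)) with its leg down, and board_r is still in the rack. I'll let it settle, check that it is still, and then hand in.

Emit:
{"name": "jog_arm", "arguments": {
  "motion": [
    [[0, 0, -0.04, 0, 0, 0, 0.2], [0, 0, -0.06, 0, 0, 0, 0.2], [0, 0, -0.06, 0, 0, 0, 0.2], [0, 0, -0.06, 0, 0, 0, 0.2], [0, 0, -0.06, 0, 0, 0, 0.2], [0, 0, -0.06, 0, 0, 0, 0.2], [0, 0, -0.06, 0, 0, 0, 0.2], [0, 0, -0.06, 0, 0, 0, 0.2], [0, 0, -0.06, 0, 0, 0, 0.2], [0, 0, -0.06, 0, 0, 0, 0.2]]
  ]
}}

```text
clock: 17.67
position: [0.569, 0.2441, 0.4004]
ee_rot: [1.981, 2.435, 0.001]
force: [-0.6, 0.3, 0.5]
width: 0.401
gripper_force: 0.0
```

Emit:
{"name": "jog_arm", "arguments": {
  "motion": [
    [[0, 0, 0, 0, 0, 0, 0.2], [0, 0, 0, 0, 0, 0, 0.2], [0, 0, 0, 0, 0, 0, 0.2], [0, 0, 0, 0, 0, 0, 0.2], [0, 0, 0, 0, 0, 0, 0.2], [0, 0, 0, 0, 0, 0, 0.2], [0, 0, 0, 0, 0, 0, 0.2], [0, 0, 0, 0, 0, 0, 0.2], [0, 0, 0, 0, 0, 0, 0.2], [0, 0, 0, 0, 0, 0, 0.2]]
  ]
}}

```text
clock: 18.5
position: [0.5691, 0.2441, 0.4006]
ee_rot: [1.981, 2.435, 0.002]
force: [0.4, -0.2, 0.3]
width: 0.4
gripper_force: 0.0
```

```bash
python3 - <<'E'
from h import *
f=[get_image("scene").astype(float) for _ in range(8)]
R_=np.s_[105:195,345:385]
base=np.abs(f[1][220:300,420:460]-f[0][220:300,420:460]).mean()
print("noise",base,"dt.05",np.abs(f[1][R_]-f[0][R_]).mean(),"dt.35",np.abs(f[7][R_]-f[0][R_]).mean())
# top-edge end points in scene vs. level prediction about hole1 on peg
S=lambda X:tf(Tb([ST[0],ST[1],0,ST[2],0]),X); p=camera_params("scene")
x=-.013; h=.2165-np.tan(np.radians(8))*.045+.0051
for t in(-2,-0,2):
    a=np.radians(t); pts=[[x,u*np.cos(a),h+.02+u*np.sin(a)] for u in(.1015,-.0585)]; print(t,proj(p,S(pts)).round(1).tolist())
print("seen top corners", [[300+308/4,60+210/4],[300+238/4,60+328/4]])
E
```

```text
noise 1.3265625 dt.05 1.6905555555555556 dt.35 1.7762962962962963
-2 [[376.4, 113.2], [359.5, 141.8]]
0 [[376.5, 112.1], [359.4, 142.4]]
2 [[376.6, 111.1], [359.4, 143.0]]
seen top corners [[377.0, 112.5], [359.5, 142.0]]
```

It is level, still and hanging by hole1. Handing in.

```bash
python3 -c "from cell import *; print(sign_off())"
```

```text
the job is handed in; nothing more can be done
None
```

The L-shaped board hangs by hole1 on the wooden stand's peg, level and still with its leg down. It was handed in at about 19 s with the gripper clear, and nothing else was seen to have moved.

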